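Set the slide tray on the sloped viewing stand

ROBOT

A 6-joint arm with a two-finger parallel gripper is mounted at the origin on the work surface. World frame = base frame: x ahead of the robot, y to its left, z up, the work surface at z = 0. Lengths are in m, angles in rad, forces in N, time in s.
With the tool pointing down it reaches from about 0.3 to 0.775 m from the base axis. Payload 14.6 kg.
Tool frame: the origin (TCP) lies at the very end of the fingers, on their centre line; the grasp point (between the pads) lies 19 mm behind it (ctrl.grasp_offset is the distance from the TCP to the grasp point, in m); x points along the fingers, y is the direction in which the jaws open and shut, and the axes are right-handed (so a half turn about x gives the same grasp; the last joint's range is limited). The gripper opens to 94 mm and grips with 3 to 60 N. Pads are 16 mm wide; open, the fingers measure 119 mm over their backs; the gripper's body (75 mm by 177 mm) begins 78 mm behind the grasp point.
Start: joints at [-1.237, 0.3, 1.521, -0, 1.321, -0.067], TCP at [0.215, -0.506, 0.185] pointing down, gripper open.
Joint ranges: [-3.03, 3.03], [-0.79, 2.21], [0.23, 2.52], [-1.04, 4.18], [0, 3.07], [-2.55, 2.55]. Speed limits (rad/s): [2.22, 2.22, 2.57, 3.14, 3.14, 3.14].

INTERFACE

Orientations are given as [roll, pitch, yaw] about the fixed x, y, z axes, in that order (R = Rz(yaw) Ry(pitch) Rx(roll)).
In Python, from station import ctrl gives the robot as it stands. The module is installed in compiled form; this text tells all that it offers.
- The arm moves only by the tool send_rows, never from a script. Its argument "rows" is a list that holds one entry, the list of rows, each a list of 4 numbers: the shift along the world's x, y, z in mm, then the turn about the world's z in rad. A call has 1 to 12 rows; each row shifts and turns the commanded pose from where the row before left it; what a row does not reach is not made up. A row lasts 1/10 s, in which the tool goes at most 50 mm and 8.59 degrees, less where a joint would pass 70% of its speed; a pose out of reach is approached as far as the arm can. A call is refused whole if a number of a shift passes 50 or a number of a turn 0.15, either way. A call with a gripper value outside its range is refused whole. "grip" is the gripper's target within -1 to 1 (shut at 1, half-way at 0, fully open at -1), set as the call begins (left out, the last holds). The fingers move at their own pace and stop on an object; "newtons" is the grip in N (left out, the last holds). Time passes only in rows, so rows that do not move let the fingers close. It gives the time, the measured TCP pose, the force and the opening at its end, in the units of the state.
- ctrl.get_obs(): the state, without advancing time (a new reading comes with each control period).
- ctrl.camera(name): name is "scene" or "top"; returns (picture, depth): 384x512x3 uint8, red, green, blue; 384x512 float32, m along the optical axis (not along the pixel's ray), 0 where there is no reading.
- ctrl.camera_params(name): a dict with "vertical_fov" (degrees; the focal length in pixels is half the picture's height over the tangent of half this angle, whatever the lens; pixels are square), "cx", "cy" (the principal point, pixels), "cam_to_world" (4x4, takes a point from camera to world coordinates). Camera axes: x right, y up, looking along -z (the intrinsics and any distortion apply to the point x, -y, -z); pixel columns grow to the right and rows downward; lengths in m; the calibration is good to about 2 mm. A picture is of the moment at which its call begins. camera_params takes no time and is no camera call.
- ctrl.hand_in(): hands the job in, once; it reports no verdict.
The state is a dict: "time_s": time; "qpos": joint angles; "joint_vel": joint speeds; "tau": joint torques, N m; "ee_pos": TCP position; "eef_rot": TCP orientation; "force": force on the tool from outside, world axes, zero at the start; "moment": the same for the moment, N m; "grip_width": finger opening in m.
Only numpy, scipy, OpenCV 4.12 (cv2) and the standard library are available. Lean on these libraries where they do the work, as an engineer would, in place of code of your own. Each camera call takes 0.05 s, during which the arm holds its last target.

TASK

Take the blue slide tray out of the file rack and set it on the sloped viewing stand: its long lower edge down on the narrow ledge behind the lip, roughly centred, leaning back against the two ribs. Bring it to the slope of the stand while you still hold it, touching the stand, and only then let go, so that it does not topple or drop into place. Leave the white tray in the rack, and do not disturb the bottle and the slide box.

Things in the scene. Friction and masses are not known exactly. Their poses are not given: they have to be found in the camera images.
- blue_tray: blue rigid tray holding four microscope slides, the one to move: a flat plate 12 mm thick (its x axis), 160 mm long (y) and 110 mm high (z), the same on both faces, about 0.18 kg. Origin: centre of its long lower edge (z = 0; the top edge is at z = +110 mm). It starts standing upright in one of the two slots of the rack; the upper part is free to grip across its thickness.
- white_tray: white tray of the same shape and size, standing in the other slot 80 mm away; leave it there. Same origin and axes.
- rack: grey file rack fixed to the bench (left or right of the robot), base 140 x 180 mm. Origin: centre of its underside. Two slots, at x = -40 and +40 mm, run along its y, each between two cheeks 35 mm high and 130 mm long with a 15 mm gap; the slot floor is 12 mm above the bench. A tray lifts straight up out of it.
- stand: viewing stand fixed to the bench: dark base 150 x 160 mm with two posts that carry the sloped ledge and ribs. Origin: centre of its underside (base from x = -70 to +80 mm). The ribs lean back to its -x side (towards the robot); the open face looks to its +x side.
- ledge: sloped aluminium ledge with two ribs, part of the stand. Origin: middle of the inner corner of ledge surface and ribs' front faces, 90 mm above the bench. z runs up the ribs, leaning 30 degrees from vertical to the stand's -x; x points out of the ribs' faces across the ledge to the lip; y along the ledge, 150 mm long. A seated tray has its origin at x = 6 mm, z = 0.
- lip (a point): middle of the lip's inner top edge, at x = 24, z = 7 mm in the ledge's frame: the ledge is 24 mm deep from ribs to lip, the lip stands 7 mm above it and is 4 mm thick.
- rib_top (a point): middle point between the upper ends of the two ribs, on their front plane: x = 0, z = 60 mm in the ledge's frame. The ribs stand at y = -50 and +50 mm, 14 mm wide and 10 mm thick; between and above them there is free room for a finger.
- bottle: amber reagent bottle, 44 mm across, 85 mm tall, standing on the bench; leave alone. Origin: centre of its underside.
- slide_box: closed green slide box with white lid, 82 x 102 x 37 mm, on the bench; leave alone. Origin: centre of its underside.
There are look-alikes about, which are no part of the job. Leave any red look-alike of the blue_tray alone. Several things look just like the rack: the one meant starts farthest from the robot's base.

How it is judged:
On the way, in this order (a step that is already met when the one before it is completed fails the run):
1. the blue tray is held clear above the rack (z of blue_tray in the frame of rack above 0.055 m and contact force between the fingers and blue_tray above 0.5 N), for 0.1 s.
2. still held, the blue tray touches the stand at the stand's slope (within 10 degrees), lower edge at the ledge between ribs and lip (contact force between the fingers and blue_tray above 0.5 N and contact force between blue_tray and stand above 0.1 N and angle between the z axis of blue_tray and the z axis of ledge, either way round below 0.175 rad and angle between the x axis of blue_tray and the x axis of ledge, either way round below 0.175 rad and z of blue_tray in the frame of ledge between -0.005 and 0.012 m and x of blue_tray in the frame of ledge between 0 and 0.022 m), for 0.1 s.
At the end, for the whole second after the job is handed in: The blue tray stands released and at rest with its long lower edge down on the ledge (within 6 mm) behind the lip, its middle within 25 mm of the ledge's middle, leaning back on the ribs within about 5 degrees of the stand's slope and direction; the white tray is still upright in its slot (x of blue_tray in the frame of ledge between 0 and 0.013 m and y of blue_tray in the frame of ledge between -0.025 and 0.025 m and z of blue_tray in the frame of ledge between -0.004 and 0.006 m and angle between the z axis of blue_tray and the z axis of ledge, either way round below 0.09 rad and angle between the x axis of blue_tray and the x axis of ledge, either way round below 0.09 rad and linear speed of blue_tray below 0.02 m/s and angular speed of blue_tray below 0.1 rad/s and contact force between blue_tray and stand above 0.3 N and angle between white_tray's own z axis and vertical below 0.15 rad and distance of white_tray from where it was at the start of the episode below 0.02 m); the robot touches nothing.
It fails at once if the white tray is pulled from its slot or shoved more than 25 mm (distance of white_tray from where it was at the start of the episode above 0.025 m).
It fails at once if the bottle is moved more than 25 mm or tipped (distance of bottle from where it was at the start of the episode above 0.025 m or angle between bottle's own z axis and vertical above 0.3 rad).
It fails at once if the slide box is moved more than 25 mm (distance of slide_box from where it was at the start of the episode above 0.025 m).
It also fails if it takes over 38 s, if anything falls off the work surface, if the arm or the gripper's body presses on something with over 40 N, if the wrist force passes 120 N, or if a joint passes its speed limit or range.

## Working session

There is one attempt and no reset: what is moved stays moved. The work goes in short steps, Python scripts to look and compute and a tool call to move; the robot and the scene stay as the last step left them, time stands still between calls to the robot, and variables do not carry over. Pictures are saved under pics/ and viewed, and the job is handed in when it is done.

Besides the shell and the picture viewer there is one more tool, called as a command line: name --argument value ..., lists and objects as JSON in quotes. send_rows: Moves the arm, as the interface text tells. Its arguments: {"type":"object","properties":{"rows":{"type":"array"},"grip":{"type":"number"},"newtons":{"type":"number"}},"required":["rows"]}

```bash
mkdir -p pics
cat > h.py <<'E'
import numpy as np,cv2
from station import ctrl
def cap(n,tag):
    im,d=ctrl.camera(n); p=ctrl.camera_params(n)
    cv2.imwrite(f'pics/{tag}.png',cv2.cvtColor(im,cv2.COLOR_RGB2BGR)); np.savez(f'{tag}.npz',im=im,d=d,M=p['cam_to_world'],f=192/np.tan(np.radians(p['vertical_fov']/2)),cx=p['cx'],cy=p['cy'])
    return p
def load(tag):
    z=np.load(tag+'.npz'); im,d,M,f,cx,cy=[z[k] for k in('im','d','M','f','cx','cy')]
    v,u=np.mgrid[:384,:512]
    P=np.stack([(u-cx)/f*d,-(v-cy)/f*d,-d],-1)@M[:3,:3].T+M[:3,3]
    P[d==0]=np.nan
    return im,d,P
E
python3 - <<'E'
from h import *
for n in('scene','top'):
    p=cap(n,n+'0'); print({k:np.round(v,3).tolist() if not isinstance(v,str) else v for k,v in p.items()})
o=ctrl.get_obs(); print({k:np.round(v,3).tolist() for k,v in o.items()}, ctrl.grasp_offset)
E
```

```text
{'vertical_fov': 42.185, 'cx': 264.768, 'cy': 198.141, 'cam_to_world': [[-0.568, -0.684, 0.458, 1.148], [0.823, -0.469, 0.319, 0.412], [-0.004, 0.558, 0.83, 1.219], [0.0, 0.0, 0.0, 1.0]]}
{'vertical_fov': 52.264, 'cx': 255.076, 'cy': 185.62, 'cam_to_world': [[-0.004, 0.997, -0.082, 0.465], [-1.0, -0.006, -0.026, -0.026], [-0.027, 0.082, 0.996, 1.142], [0.0, 0.0, 0.0, 1.0]]}
{'time_s': 0.1, 'qpos': [-1.237, 0.3, 1.522, -0.0, 1.321, -0.067], 'joint_vel': [-0.001, -0.002, -0.002, 0.001, 0.002, -0.002], 'tau': [0.002, -53.264, -35.328, 0.071, 0.023, -0.0], 'ee_pos': [0.214, -0.506, 0.185], 'eef_rot': [-1.628, 1.57, 1.914], 'force': [-0.572, 0.473, 0.04], 'moment': [0.022, -0.007, 0.014], 'grip_width': 0.094} 0.0188
```

View pics/scene0.png

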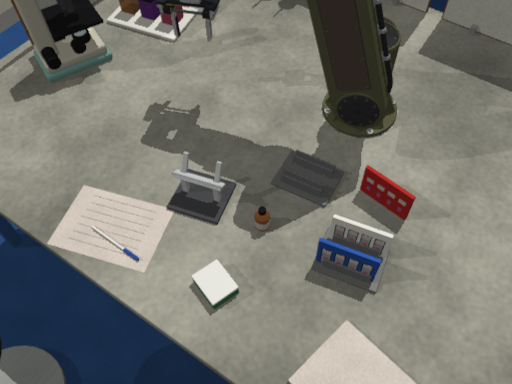

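View pics/top0.png

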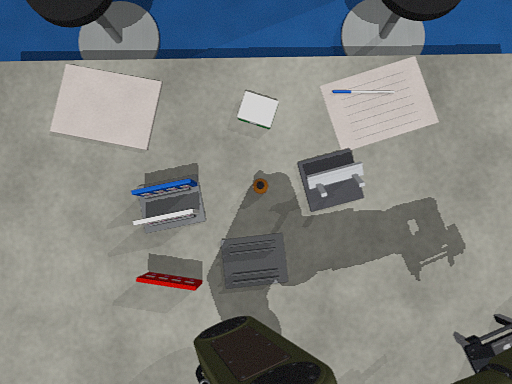

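Top view: blue tray around (165,187), white around (167,216) in the far rack; the stand is at (333,180), the bottle at (260,185), the box at (258,109), the red tray at (168,281), and the empty look-alike rack at (253,260). Now I'll measure them.

```bash
cat > m.py <<'E'
from h import *
def line(Q):
    c=(Q[:,:2]); r=cv2.minAreaRect(c.astype(np.float32)*1000); return [np.round(x,1) for x in r]
for t in('top0','scene0'):
    im,d,P=load(t); hsv=cv2.cvtColor(im,cv2.COLOR_RGB2HSV).astype(int); H,S,V=hsv[...,0],hsv[...,1],hsv[...,2]
    z=P[...,2]
    roi=(P[...,0]>.2)&(P[...,0]<.72)&(P[...,1]>-.4)&(P[...,1]<.42)
    print(t,'bench z',np.nanmedian(z[roi&(z<.03)]))
    for n,m in dict(blue=(H>105)&(H<130)&(S>120),white=(S<40)&(V>170)&(P[...,1]>.1)&(z>.06)&(z<.16),red=((H<6)|(H>174))&(S>150)&(z>.02)).items():
        m=m&roi
        Q=P[m]
        zt=np.percentile(Q[:,2],97); Qt=Q[(Q[:,2]>zt-.006)]
        print(n,m.sum(),'zmax',zt.round(4),'med',np.median(Qt,0).round(4),line(Qt))
    # stand
    m=roi&(P[...,1]<-.05)&(P[...,1]>-.35)&(P[...,0]>.38)&(P[...,0]<.65)
    for lo,hi in((.008,.03),(.08,.105),(.105,.125),(.125,.16)):
        Q=P[m&(z>lo)&(z<hi)]; 
        if len(Q)>4: print('stand',lo,hi,len(Q),np.median(Q,0).round(4),Q.min(0).round(3),Q.max(0).round(3),line(Q))
    for n,m in dict(box=roi&(z>.03)&(abs(P[...,1])<.1)&(P[...,0]>.58)&(z<.05),bot=roi&(z>.04)&(z<.1)&(abs(P[...,1])<.06)&(P[...,0]>.4)&(P[...,0]<.56)).items():
        Q=P[m]; print(n,len(Q),np.median(Q,0).round(4),line(Q))
E
python3 m.py
python3 - <<'E'
from h import *
im=cv2.imread('pics/top0.png'); a=im[130:240,110:220]; b=im[130:240,280:390]
s=cv2.imread('pics/scene0.png'); c=s[140:230,155:255]
cv2.imwrite('pics/crop1.png',np.hstack([cv2.resize(x,(390,390),interpolation=cv2.INTER_CUBIC) for x in (b,c)]))
E
```

```text
top0 bench z 0.000488985725777269
blue 421 zmax 0.1266 med [0.5493 0.2459 0.1224] [array([307.1,  14.3]), array([768.5, 287. ]), np.float64(59.2)]
white 258 zmax 0.125 med [0.4681 0.2446 0.1219] [array([469. , 243.5]), array([ 11.1, 157.8]), np.float64(11.5)]
red 556 zmax 0.1126 med [0.2961 0.2336 0.1099] [array([280. , 158.8]), array([314.3,  19.4]), np.float64(78.7)]
stand 0.008 0.03 2030 [ 0.5523 -0.2059  0.0121] [ 0.381 -0.309  0.008] [ 0.649 -0.052  0.019] [array([ 535.9, -152. ]), array([185.8, 328.2]), np.float64(31.6)]
stand 0.08 0.105 665 [ 0.5763 -0.2139  0.0948] [ 0.538 -0.289  0.08 ] [ 0.615 -0.137  0.105] [array([ 575.4, -214.4]), array([ 46.8, 150.8]), np.float64(15.2)]
stand 0.105 0.125 187 [ 0.5802 -0.2101  0.1094] [ 0.529 -0.281  0.105] [ 0.611 -0.137  0.124] [array([ 568.1, -214.6]), array([ 52.8, 147.7]), np.float64(14.5)]
stand 0.125 0.16 86 [ 0.5451 -0.2629  0.1372] [ 0.52  -0.279  0.125] [ 0.564 -0.167  0.146] [array([ 541.7, -222.8]), array([ 17.9, 114.1]), np.float64(14.8)]
box 0 [nan nan nan] [array([0., 0.]), array([0., 0.]), np.float64(0.0)]
bot 159 [ 0.547
[... 544 characters left out ...]
 0.03] [array([ 537.8, -149.8]), array([192.4, 333.9]), np.float64(32.8)]
stand 0.08 0.105 400 [ 0.5802 -0.2077  0.0962] [ 0.536 -0.288  0.082] [ 0.616 -0.138  0.105] [array([ 575.9, -214.5]), array([ 50.7, 150.8]), np.float64(16.0)]
stand 0.105 0.125 207 [ 0.5789 -0.2119  0.1094] [ 0.531 -0.281  0.105] [ 0.612 -0.135  0.125] [array([ 571. , -213.7]), array([ 54.3, 151.1]), np.float64(15.4)]
stand 0.125 0.16 86 [ 0.5418 -0.1805  0.1347] [ 0.522 -0.28   0.126] [ 0.568 -0.165  0.143] [array([ 545.8, -221.7]), array([ 22.7, 115. ]), np.float64(14.8)]
box 0 [nan nan nan] [array([0., 0.]), array([0., 0.]), np.float64(0.0)]
bot 101 [ 0.5503 -0.0077  0.0577] [array([480.1, -20.5]), array([161.3,  52.8]), np.float64(2.6)]
  return _methods._mean(a, axis=axis, dtype=dtype,
  ret = um.true_divide(
```

View pics/crop1.png

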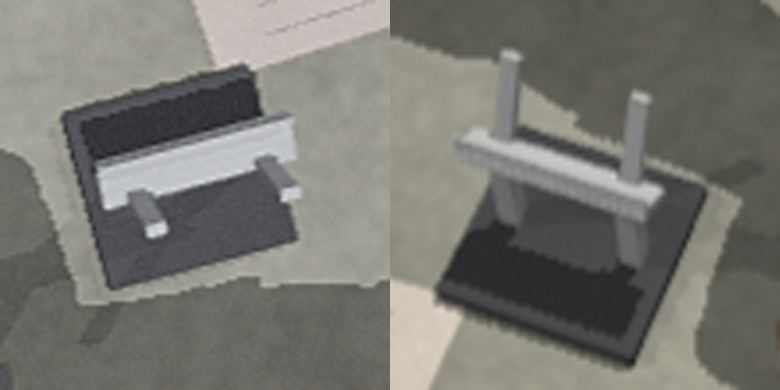

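```bash
cat > s.py <<'E'
from h import *
for t in('top0','scene0'):
    im,d,P=load(t); z=P[...,2]
    m=(P[...,1]<-.12)&(P[...,1]>-.31)&(P[...,0]>.48)&(P[...,0]<.65)
    Q=P[m&(z>.08)&(z<.12)]
    r=cv2.minAreaRect((Q[:,:2]*1000).astype(np.float32)); yaw=np.radians(r[2]); print(t,r)
    for yaw in (np.radians(14.5),np.radians(15.2),np.radians(16)):
        n=np.array([np.cos(yaw),np.sin(yaw)]); e=np.array([-n[1],n[0]])
        a=Q[:,:2]@n; b=Q[:,:2]@e
        print('yaw',np.degrees(yaw).round(1),'b ext',np.percentile(b,[.5,1,99,99.5]).round(4),'a ext',np.percentile(a,[1,5,95,99]).round(4))
    yaw=np.radians(15.2);n=np.array([np.cos(yaw),np.sin(yaw)]); e=np.array([-n[1],n[0]]);a=P[...,:2]@n;b=P[...,:2]@e
    bc=0.5*(b[m&(z>.08)&(z<.12)].min()+b[m&(z>.08)&(z<.12)].max())
    sel=m&(z>.08)&(z<.115)&(abs(b-bc)<.035)
    # profile: bin by a
    for lo in np.arange(.48,.54,.003):
        k=sel&(a>=lo)&(a<lo+.003)
        if k.sum()>2: print((lo+.0015).round(4),k.sum(),np.percentile(z[k],[10,50,90]).round(4))
    R=m&(z>.137)&(z<.150); print('rib tops', R.sum(), [ (np.median(a[R&s]).round(4),a[R&s].max().round(4),np.median(b[R&s]).round(4),np.median(z[R&s]).round(4)) for s in (b<bc,b>bc)], 'bc',bc)
    # base
    B=m&(z>.005)&(z<.03)&(abs(b-bc)<.1)&(abs(a-.5)<.1)
    im0=im.astype(int).max(-1)
    B&=im0<85
    print('base',cv2.minAreaRect((P[B][:,:2]*1000).astype(np.float32)),np.percentile(a[B],[.5,99.5]),np.percentile(b[B],[.5,99.5]))
E
python3 s.py
python3 - <<'E'
from h import *
for t in('top0','scene0'):
    im,d,P=load(t); hsv=cv2.cvtColor(im,cv2.COLOR_RGB2HSV).astype(int);z=P[...,2]
    m=(hsv[...,0]>105)&(hsv[...,0]<130)&(hsv[...,1]>120)&(z>.112)&(z<.13)&(P[...,0]>.45)&(P[...,0]<.65)&(P[...,1]>.1)&(P[...,1]<.4)
    print(t,m.sum(),cv2.minAreaRect((P[m][:,:2]*1000).astype(np.float32)),np.median(P[m],0))
E
```

```text
top0 ((572.141357421875, -215.1315155029297), (52.652099609375, 150.69369506835938), 14.591861724853516)
yaw 14.5 b ext [-0.4259 -0.4247 -0.2773 -0.2765] a ext [0.4808 0.488  0.524  0.5257]
yaw 15.2 b ext [-0.432  -0.4308 -0.2834 -0.2827] a ext [0.4759 0.484  0.5197 0.5214]
yaw 16.0 b ext [-0.4389 -0.4378 -0.2904 -0.2898] a ext [0.4714 0.4789 0.5146 0.517 ]
0.4845 9 [0.0849 0.0866 0.0875]
0.4875 32 [0.0844 0.0871 0.09  ]
0.4905 29 [0.0864 0.0887 0.0911]
0.4935 31 [0.0871 0.0893 0.0925]
0.4965 29 [0.0877 0.091  0.094 ]
0.4995 30 [0.0904 0.0936 0.0955]
0.5025 30 [0.0923 0.0952 0.0974]
0.5055 31 [0.0945 0.0961 0.0988]
0.5085 29 [0.0967 0.0989 0.1007]
0.5115 37 [0.0983 0.1067 0.1112]
0.5145 27 [0.1079 0.1096 0.1113]
0.5175 26 [0.1032 0.1049 0.1078]
0.5205 23 [0.0969 0.0996 0.1014]
rib tops 46 [(np.float64(0.4614), np.float64(0.4663), np.float64(-0.4061), np.float64(0.1399)), (np.float64(0.4623), np.float64(0.4676), np.float64(-0.3063), np.float64(0.1403))] bc -0.35780747516442823
base ((575.2063598632812, -212.90945434570312), (149.5328826904297, 158.94198608398438), 14.266935348510742) 
[... 732 characters left out ...]
1002 0.1072]
0.5235 14 [0.098  0.1    0.1035]
rib tops 32 [(np.float64(0.4656), np.float64(0.4715), np.float64(-0.4061), np.float64(0.1397)), (np.float64(0.465), np.float64(0.4712), np.float64(-0.3078), np.float64(0.1395))] bc -0.35687221053240203
base ((576.1007080078125, -212.97518920898438), (153.32044982910156, 159.9840850830078), 13.754243850708008) [0.42617109 0.57605184] [-0.43383694 -0.2774016 ]
top0 295 ((549.5661010742188, 248.62228393554688), (12.490067481994629, 158.0729522705078), 11.501760482788086) [0.54940469 0.24859505 0.1213618 ]
scene0 363 ((552.2428588867188, 250.4989013671875), (16.322919845581055, 158.0677032470703), 10.57386589050293) [0.55282837 0.25233661 0.12014522]
```

```bash
cat >> h.py <<'E'
from scipy.spatial.transform import Rotation as Ro
def st():
    o=ctrl.get_obs(); R=Ro.from_euler('xyz',o['eef_rot']).as_matrix()
    print('t',round(o['time_s'],2),'p',np.round(o['ee_pos'],4),'x',R[:,0].round(3),'jaw yaw',np.degrees(np.arctan2(R[1,1],R[0,1])).round(2),'F',np.round(o['force'],2),'w',round(o['grip_width'],4),'q',np.round(o['qpos'],2))
E
python3 -c "
from h import *
st()"
```

```text
t 0.1 p [ 0.2145 -0.5062  0.1848] x [-0.     0.001 -1.   ] jaw yaw -67.04 F [-0.57  0.47  0.04] w 0.0937 q [-1.24  0.3   1.52 -0.    1.32 -0.07]
```

send_rows --rows '[[[19.8, 44.5, 1, 0.08], [19.8, 44.5, 1, 0.08], [19.8, 44.5, 1, 0.08], [19.8, 44.5, 1, 0.08], [19.8, 44.5, 1, 0.08], [19.8, 44.5, 0, 0.08], [19.8, 44.5, 0, 0.08], [19.8, 44.5, 0, 0.08], [19.8, 44.5, 0, 0.08], [19.8, 44.5, 0, 0.08], [19.8, 44.5, 0, 0.08], [19.8, 44.5, 0, 0.08]]]' --grip 0 --newtons 25

```text
time_s: 1.3
ee_pos: [0.4525, 0.0297, 0.1903]
eef_rot: [1.322, 1.571, -0.456]
force: [0.5, -0.9, -0.3]
grip_width: 0.047
```

send_rows --rows '[[[19.8, 44.5, 0, 0.08], [19.8, 44.5, 0, 0.08], [19.8, 44.5, 0, 0.08], [19.8, 44.5, 0, 0.08], [19.8, 44.5, 0, 0.08], [0, 0, 0, 0.002], [0, 0, 0, 0]]]'

```text
time_s: 2.0
ee_pos: [0.5508, 0.2505, 0.1893]
eef_rot: [-1.324, 1.569, -2.702]
force: [0.2, 0.2, -0.6]
grip_width: 0.047
```

```bash
python3 -c "
from h import *
st(); cap('top','top1'); cap('scene','scene1')
a=cv2.imread('pics/top1.png')[130:250,90:250];b=cv2.imread('pics/scene1.png')[150:300,280:480]
cv2.imwrite('pics/c1.png',np.hstack([cv2.resize(x,(400,300)) for x in(a,b)]))"
```

```text
t 2.0 p [0.5508 0.2505 0.1893] x [-0.002 -0.001 -1.   ] jaw yaw 11.05 F [ 0.2   0.24 -0.63] w 0.047 q [ 0.37  0.42  1.35 -0.    1.37  0.17]
```

View pics/c1.png

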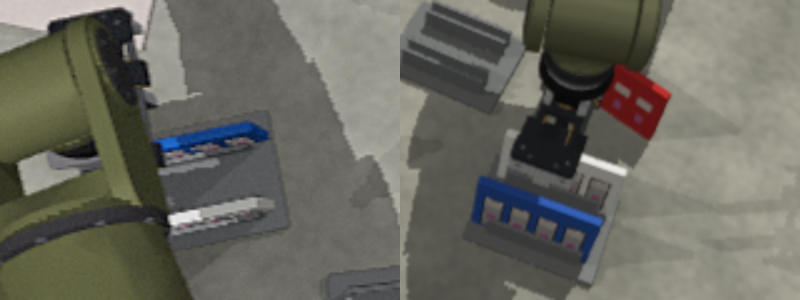

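The hand is over the blue tray with its jaws across the thickness, so I'll descend and grip.

send_rows --rows '[[[0, 0, -20, 0], [0, 0, -20, 0], [0, 0, -20, 0], [0, 0, -20, 0], [0, 0, -12, 0], [0, 0, -7, 0], [0, 0, 0, 0]]]'

```text
time_s: 2.8
ee_pos: [0.5511, 0.2496, 0.0912]
eef_rot: [-1.363, 1.57, -2.743]
force: [-0.2, -0.1, -0.3]
grip_width: 0.0468
```

send_rows --rows '[[[0, 0, 0, 0], [0, 0, 0, 0], [0, 0, 0, 0], [0, 0, 0, 0], [0, 0, 0, 0], [0, 0, 0, 0], [0, 0, 0, 0], [0, 0, 0, 0]]]' --grip 1 --newtons 25

```text
time_s: 3.6
ee_pos: [0.5512, 0.2502, 0.0915]
eef_rot: [1.954, 1.571, 0.575]
force: [0.0, 0.3, 2.9]
grip_width: 0.0117
```

```bash
python3 -c "
from h import *
st()"
```

```text
t 3.6 p [0.5512 0.2502 0.0915] x [ 0.  0. -1.] jaw yaw 11.0 F [0.02 0.34 2.88] w 0.0117 q [0.37 0.51 1.46 0.   1.18 0.17]
```

send_rows --rows '[[[0, 0, 5, 0], [0, 0, 10, 0], [0, 0, 15, 0], [0, 0, 20, 0], [0, 0, 25, 0], [0, 0, 25, 0], [0, 0, 25, 0], [0, 0, 20, 0], [0, 0, 10, 0], [0, 0, 0, 0]]]'

```text
time_s: 4.6
ee_pos: [0.5515, 0.2502, 0.2482]
eef_rot: [1.738, 1.568, 0.359]
force: [-0.0, 0.5, -0.9]
grip_width: 0.0117
```

```bash
python3 -c "
from h import *
st(); cap('scene','scene2')
cv2.imwrite('pics/c2.png',cv2.resize(cv2.imread('pics/scene2.png')[100:320,260:480],(500,500)))"
```

```text
t 4.6 p [0.5515 0.2502 0.2482] x [ 0.003  0.001 -1.   ] jaw yaw 11.0 F [-0.05  0.48 -0.91] w 0.0117 q [ 0.37  0.39  1.26 -0.    1.49  0.17]
```

View pics/c2.png

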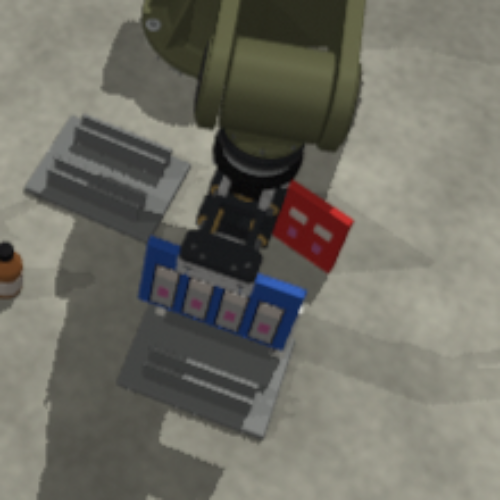

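send_rows --rows '[[[0, -10, 0, 0], [1, -20, 0, 0.006], [2, -30, 0, 0.006], [2, -38, 0, 0.006], [2, -38, 0, 0.006], [2, -38, 0, 0.006], [2, -38, 0, 0.006], [2, -38, 0, 0.006], [2, -38, 0, 0.006], [2, -38, 0, 0.006], [2, -38, 0, 0.006], [2, -38, 0, 0.006]]]'

```text
time_s: 5.85
ee_pos: [0.5713, -0.1539, 0.2452]
eef_rot: [-2.1, 1.569, 2.87]
force: [0.3, 0.1, -0.8]
grip_width: 0.0117
```

send_rows --rows '[[[2, -30, 0, 0], [2, -21, 0, 0], [0, -11, 0, 0], [0, 0, 0, 0], [0, 0, 0, 0]]]'

```text
time_s: 6.35
ee_pos: [0.576, -0.2133, 0.246]
eef_rot: [-2.543, 1.57, 2.428]
force: [0.5, 0.1, -1.6]
grip_width: 0.0113
```

```bash
cat > b.py <<'E'
import sys
from h import *
t=sys.argv[1]
st(); cap('scene','s'+t);cap('top','t'+t)
a=cv2.imread(f'pics/s{t}.png')[100:250,130:330];b=cv2.imread(f'pics/t{t}.png')[110:260,250:450]
cv2.imwrite(f'pics/c{t}.png',np.hstack([cv2.resize(x,(400,300),interpolation=cv2.INTER_CUBIC) for x in(a,b)]))
for k in 'st':
    im,d,P=load(k+t); hsv=cv2.cvtColor(im,cv2.COLOR_RGB2HSV).astype(int);z=P[...,2]
    m=(hsv[...,0]>105)&(hsv[...,0]<130)&(hsv[...,1]>120)&(z>.05)&(z<.35)&(P[...,0]>.4)&(P[...,0]<.7)&(P[...,1]>-.35)&(P[...,1]<-.1)
    if m.sum()<20: continue
    yaw=np.radians(14.8);n=np.array([np.cos(yaw),np.sin(yaw)]); e=np.array([-n[1],n[0]])
    q=P[m]-[.572,-.215,.09]; a=q[:,:2]@n; b=q[:,:2]@e; w=q[:,2]
    lx=a*np.cos(np.pi/6)+w*.5; lz=-a*.5+w*np.cos(np.pi/6)
    print(k,m.sum(),'b',np.percentile(b,[.5,99.5]).round(4),'a',np.percentile(a,[1,50,99]).round(4),'w',np.percentile(w,[1,99]).round(4),'lx',np.percentile(lx,[2,50,98]).round(4),'lz',np.percentile(lz,[1,99]).round(4))
    A=np.c_[np.ones(len(a)),a,b]; 
    c,s,vt=np.linalg.svd(np.c_[a,b,w]-np.c_[a,b,w].mean(0),full_matrices=False); nn=vt[2]*np.sign(vt[2][0]); print('  normal in stand abw',nn.round(3),'tilt',np.degrees(np.arcsin(nn[2])).round(1),'yawerr',np.degrees(np.arctan2(nn[1],nn[0])).round(1))
E
python3 b.py 3
```

```text
t 6.35 p [ 0.576  -0.2133  0.246 ] x [-0.001  0.    -1.   ] jaw yaw 14.79 F [ 0.55  0.09 -1.6 ] w 0.0113 q [-0.41  0.41  1.23  0.    1.5  -0.67]
s 704 b [-0.0744  0.0813] a [-0.0007  0.0103  0.0137] w [0.0843 0.1889] lx [0.0512 0.0895 0.1026] lz [0.0687 0.1613]
  normal in stand abw [1.    0.017 0.01 ] tilt 0.6 yawerr 1.0
t 156 b [0.0353 0.0812] a [-0.0028  0.0025  0.0091] w [0.0865 0.1896] lx [0.0456 0.0941 0.101 ] lz [0.0736 0.1635]
  normal in stand abw [ 0.999 -0.002 -0.032] tilt -1.8 yawerr -0.1
```

View pics/c3.png

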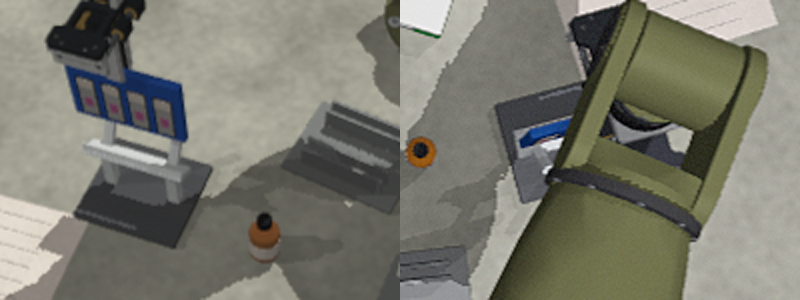

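send_rows --rows '[[[2, -1.5, -10, 0], [0, 0, -15, 0], [0, 0, -15, 0], [0, 0, -10, 0], [0, 0, -5, 0], [0, 0, -3, 0], [0, 0, 0, 0], [0, 0, 0, 0]]]'

```text
time_s: 7.25
ee_pos: [0.5784, -0.2155, 0.1889]
eef_rot: [0.893, 1.57, -0.42]
force: [0.3, -0.6, -0.4]
grip_width: 0.0115
```

```bash
python3 b.py 4
```

```text
t 7.25 p [ 0.5784 -0.2155  0.1889] x [ 0.001 -0.    -1.   ] jaw yaw 14.78 F [ 0.34 -0.61 -0.39] w 0.0115 q [-0.42  0.45  1.31 -0.    1.38 -0.67]
s 601 b [-0.0777  0.0787] a [0.0019 0.0119 0.0158] w [0.0276 0.1322] lx [0.024  0.0614 0.0752] lz [0.0188 0.1114]
  normal in stand abw [1.    0.015 0.021] tilt 1.2 yawerr 0.8
t 135 b [0.0263 0.0781] a [-0.0012  0.0041  0.0107] w [0.0257 0.1344] lx [0.0176 0.0669 0.0739] lz [0.0192 0.115 ]
  normal in stand abw [ 0.997  0.006 -0.083] tilt -4.7 yawerr 0.4
```

View pics/c4.png

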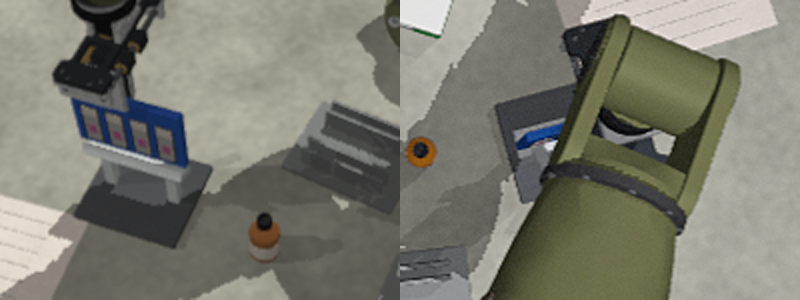

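send_rows --rows '[[[0, 0, -5, 0], [0, 0, -3, 0], [0, 0, -1, 0], [0, 0, -1, 0], [0, 0, 0, 0]]]'

```text
time_s: 7.85
ee_pos: [0.5781, -0.2154, 0.1782]
eef_rot: [-2.279, 1.571, 2.691]
force: [-0.3, 0.7, -1.0]
grip_width: 0.0116
```

send_rows --rows '[[[0, 0, -1, 0], [0, 0, 0, 0]]]'

```text
time_s: 8.05
ee_pos: [0.5782, -0.2154, 0.1773]
eef_rot: [-0.593, 1.571, -1.906]
force: [-0.5, -0.7, -1.6]
grip_width: 0.0116
```

send_rows --rows '[[[0, 0, -1, 0], [0, 0, 0, 0]]]'

```text
time_s: 8.25
ee_pos: [0.5783, -0.2154, 0.1768]
eef_rot: [1.03, 1.57, -0.283]
force: [-0.6, 0.4, 2.0]
grip_width: 0.0115
```

send_rows --rows '[[[-1, -0.25, 0, 0], [-1, -0.25, 0, 0], [-1, -0.25, 0, 0], [-1, -0.25, 0, 0], [0, 0, 0, 0]]]' --grip 0.5 --newtons 25

```text
time_s: 8.75
ee_pos: [0.574, -0.2165, 0.1763]
eef_rot: [-2.252, 1.571, 2.718]
force: [-0.5, -0.3, -0.7]
grip_width: 0.0233
```

```bash
python3 b.py 5
```

```text
t 8.75 p [ 0.574  -0.2165  0.1763] x [-0.  0. -1.] jaw yaw 14.78 F [-0.49 -0.32 -0.72] w 0.0233 q [-0.42  0.45  1.34  0.    1.35 -0.68]
s 618 b [-0.0783  0.0787] a [-0.0096  0.005   0.0123] w [0.0147 0.1196] lx [0.0166 0.0476 0.0612] lz [0.0076 0.1048]
  normal in stand abw [0.994 0.005 0.112] tilt 6.4 yawerr 0.3
t 110 b [0.0155 0.0783] a [-0.0097 -0.003   0.0064] w [0.0187 0.1194] lx [0.0135 0.0533 0.0594] lz [0.014  0.1062]
  normal in stand abw [0.996 0.036 0.085] tilt 4.9 yawerr 2.1
```

View pics/c5.png

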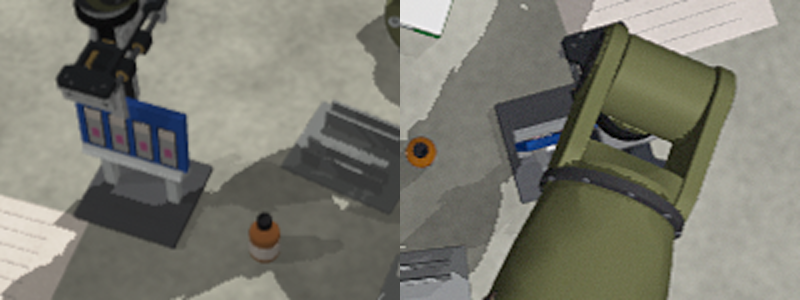

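The tray leans back about 6° on the rear finger with its lower edge behind the lip. I'll lower it slowly towards the ribs.

send_rows --rows '[[[-1.9, -0.5, 0, 0], [-1.9, -0.5, 0, 0], [-1.9, -0.5, 0, 0], [-1.9, -0.5, 0, 0], [-1.9, -0.5, 0, 0], [-1.9, -0.5, 0, 0], [-1.9, -0.5, 0, 0], [-1.9, -0.5, 0, 0], [-1.9, -0.5, 0, 0], [-1.9, -0.5, 0, 0], [0, 0, 0, 0]]]'

```text
time_s: 9.95
ee_pos: [0.555, -0.2215, 0.1764]
eef_rot: [-1.552, 1.571, -2.865]
force: [0.1, -0.0, 0.3]
grip_width: 0.0237
```

```bash
python3 b.py 6
```

```text
t 9.95 p [ 0.555  -0.2215  0.1764] x [-0. -0. -1.] jaw yaw 14.78 F [ 0.12 -0.    0.28] w 0.0237 q [-0.44  0.41  1.39 -0.    1.34 -0.7 ]
s 809 b [-0.0783  0.0787] a [-0.028  -0.009   0.0112] w [0.0115 0.1147] lx [0.0128 0.0322 0.042 ] lz [0.0057 0.1098]
  normal in stand abw [0.96  0.008 0.28 ] tilt 16.2 yawerr 0.5
t 216 b [-0.002   0.0781] a [-0.0288 -0.0157  0.0388] w [0.0124 0.2366] lx [0.0137 0.0335 0.0404] lz [0.0088 0.179 ]
  normal in stand abw [0.93  0.344 0.131] tilt 7.5 yawerr 20.3
```

View pics/c6.png

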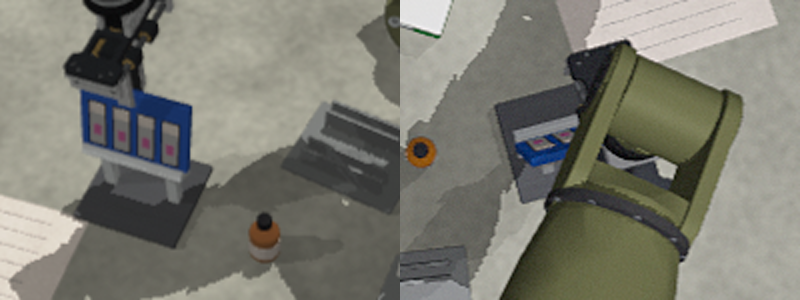

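send_rows --rows '[[[-1.9, -0.5, 0, 0], [-1.9, -0.5, 0, 0], [-1.9, -0.5, 0, 0], [-1.9, -0.5, 0, 0], [-1.9, -0.5, 0, 0], [-1.9, -0.5, 0, 0], [-1.9, -0.5, 0, 0], [-1.9, -0.5, 0, 0], [-1.9, -0.5, 0, 0], [-1.9, -0.5, 0, 0], [0, 0, 0, 0]]]'

```text
time_s: 11.15
ee_pos: [0.536, -0.2265, 0.1764]
eef_rot: [-0.794, 1.571, -2.107]
force: [0.5, 0.3, 0.7]
grip_width: 0.0236
```

```bash
python3 b.py 7
```

```text
t 11.15 p [ 0.536  -0.2265  0.1764] x [-0. -0. -1.] jaw yaw 14.78 F [0.55 0.31 0.67] w 0.0236 q [-0.46  0.38  1.44 -0.    1.33 -0.72]
s 949 b [-0.0793  0.0784] a [-0.0555 -0.0302  0.0111] w [0.0114 0.1004] lx [0.0021 0.0101 0.0186] lz [0.006  0.1115]
  normal in stand abw [0.82  0.006 0.572] tilt 34.9 yawerr 0.5
t 416 b [-0.0099  0.0781] a [-0.0588 -0.0339  0.0109] w [0.0108 0.1018] lx [-0.0033  0.0086  0.016 ] lz [0.0043 0.1143]
  normal in stand abw [0.851 0.146 0.504] tilt 30.3 yawerr 9.7
```

View pics/c7.png

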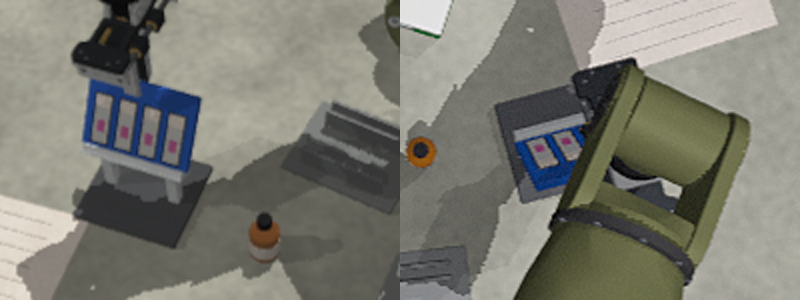

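send_rows --rows '[[[0, 0, 0, 0], [0, 0, 0, 0], [0, 0, 0, 0], [0, 0, 0, 0], [0, 0, 0, 0], [0, 0, 0, 0], [0, 0, 0, 0]]]' --grip -0.7

```text
time_s: 11.95
ee_pos: [0.5362, -0.2264, 0.1763]
eef_rot: [-0.897, 1.571, -2.21]
force: [1.3, 0.9, -1.7]
grip_width: 0.076
```

```bash
python3 b.py 8
```

```text
t 11.95 p [ 0.5362 -0.2264  0.1763] x [-0. -0. -1.] jaw yaw 14.79 F [ 1.28  0.93 -1.69] w 0.076 q [-0.46  0.38  1.44 -0.    1.33 -0.72]
s 941 b [-0.0788  0.0783] a [-0.0552 -0.0303  0.0108] w [0.0124 0.1004] lx [0.0016 0.0103 0.0183] lz [0.0062 0.1114]
  normal in stand abw [0.817 0.002 0.576] tilt 35.2 yawerr 0.1
t 413 b [-0.0125  0.078 ] a [-0.0588 -0.0342  0.0107] w [0.0107 0.101 ] lx [-0.0031  0.0087  0.0157] lz [0.0038 0.1131]
  normal in stand abw [0.837 0.121 0.533] tilt 32.2 yawerr 8.2
```

View pics/c8.png

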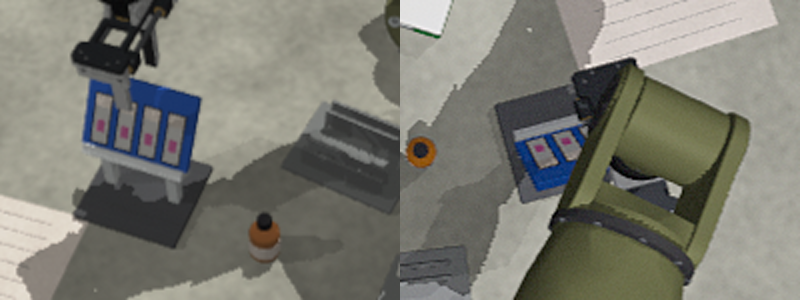

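send_rows --rows '[[[1.9, 0.5, -5, 0], [0, 0, -10, 0], [0, 0, -10, 0], [0, 0, -10, 0], [0, 0, -10, 0], [0, 0, -5, 0], [0, 0, -3, 0], [0, 0, -3, 0], [0, 0, 0, 0], [0, 0, 0, 0]]]'

```text
time_s: 13.05
ee_pos: [0.5382, -0.226, 0.1206]
eef_rot: [0.796, 1.57, -0.517]
force: [0.0, -0.3, -0.4]
grip_width: 0.0799
```

```bash
python3 b.py 9
```

```text
t 13.05 p [ 0.5382 -0.226   0.1206] x [ 0. -0. -1.] jaw yaw 14.78 F [ 0.03 -0.3  -0.41] w 0.0799 q [-0.46  0.43  1.5  -0.    1.21 -0.72]
s 797 b [-0.0784  0.0781] a [-0.0575 -0.026   0.0123] w [0.0125 0.1583] lx [-0.0015  0.0105  0.0194] lz [0.0064 0.1278]
  normal in stand abw [0.861 0.027 0.508] tilt 30.5 yawerr 1.8
t 330 b [-0.0005  0.0781] a [-0.0593 -0.0307  0.0112] w [0.0097 0.226 ] lx [-0.0031  0.0091  0.0162] lz [0.0029 0.2103]
  normal in stand abw [0.854 0.235 0.463] tilt 27.6 yawerr 15.4
```

View pics/c9.png

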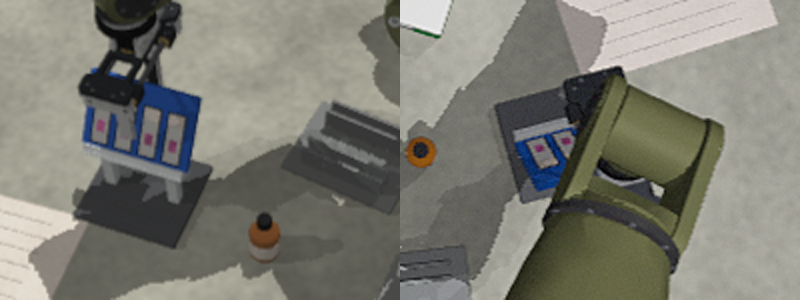

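send_rows --rows '[[[-1, -0.25, 0, 0], [-1, -0.25, 0, 0], [-1, -0.25, 0, 0], [-1, -0.25, 0, 0], [0, 0, 0, 0]]]'

```text
time_s: 13.65
ee_pos: [0.5339, -0.227, 0.1204]
eef_rot: [-2.229, 1.571, 2.742]
force: [-0.4, -1.0, -0.2]
grip_width: 0.0796
```

send_rows --rows '[[[-1, -0.25, 0, 0], [-1, -0.25, 0, 0], [0, 0, 0, 0]]]'

```text
time_s: 13.95
ee_pos: [0.532, -0.2274, 0.1203]
eef_rot: [-2.508, 1.571, 2.462]
force: [-0.6, -0.0, 0.5]
grip_width: 0.0802
```

send_rows --rows '[[[-1, -0.25, 0, 0], [-1, -0.25, 0, 0], [0, 0, 0, 0]]]'

```text
time_s: 14.25
ee_pos: [0.53, -0.2279, 0.1204]
eef_rot: [2.867, 1.571, 1.554]
force: [0.4, 1.0, 0.4]
grip_width: 0.0798
```

send_rows --rows '[[[-1, -0.25, 0, 0], [0, 0, 0, 0]]]'

```text
time_s: 14.45
ee_pos: [0.529, -0.2282, 0.1204]
eef_rot: [-1.256, 1.571, -2.569]
force: [0.6, -0.5, -0.7]
grip_width: 0.0799
```

```bash
python3 b.py 10
```

```text
t 14.45 p [ 0.529  -0.2282  0.1204] x [-0. -0. -1.] jaw yaw 14.78 F [ 0.61 -0.46 -0.7 ] w 0.0799 q [-0.47  0.42  1.52 -0.    1.21 -0.73]
s 769 b [-0.0785  0.0786] a [-0.0572 -0.023   0.0118] w [0.0107 0.1169] lx [0.0009 0.0107 0.0191] lz [0.0057 0.1121]
  normal in stand abw [0.841 0.015 0.541] tilt 32.7 yawerr 1.0
t 364 b [0.0022 0.078 ] a [-0.0591 -0.035   0.0108] w [0.0099 0.2439] lx [-0.0027  0.0086  0.0159] lz [0.0033 0.2408]
  normal in stand abw [0.86  0.165 0.483] tilt 28.9 yawerr 10.9
```

View pics/c10.png

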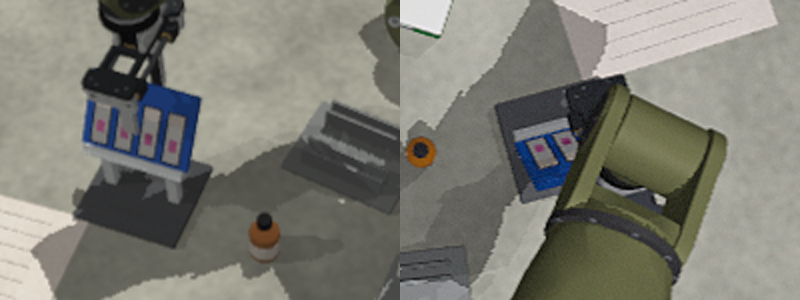

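send_rows --rows '[[[-1, -0.25, 0, 0], [0, 0, 0, 0]]]'

```text
time_s: 14.75
ee_pos: [0.528, -0.2284, 0.1203]
eef_rot: [-2.077, 1.571, 2.893]
force: [-0.0, 0.2, 0.3]
grip_width: 0.0796
```

send_rows --rows '[[[-1, -0.25, 0, 0], [0, 0, 0, 0]]]'

```text
time_s: 14.95
ee_pos: [0.527, -0.2287, 0.1203]
eef_rot: [-2.033, 1.571, 2.937]
force: [-0.5, 1.2, 0.5]
grip_width: 0.08
```

send_rows --rows '[[[-1, -0.25, 0, 0], [0, 0, 0, 0]]]'

```text
time_s: 15.15
ee_pos: [0.526, -0.2289, 0.1204]
eef_rot: [-1.079, 1.571, -2.392]
force: [0.1, -0.3, -0.2]
grip_width: 0.0797
```

```bash
python3 b.py 11; python3 -c "
from h import *
a=cv2.imread('pics/s11.png')[120:230,150:270]
cv2.imwrite('pics/z11.png',cv2.resize(a,(720,660),interpolation=cv2.INTER_CUBIC)[:600])"
```

```text
t 15.15 p [ 0.526  -0.2289  0.1204] x [-0. -0. -1.] jaw yaw 14.78 F [ 0.08 -0.31 -0.16] w 0.0797 q [-0.47  0.41  1.53 -0.    1.2  -0.73]
s 772 b [-0.0785  0.0783] a [-0.0569 -0.0238  0.0115] w [0.0117 0.1008] lx [-0.0003  0.0107  0.0186] lz [0.0059 0.1115]
  normal in stand abw [0.827 0.002 0.562] tilt 34.2 yawerr 0.1
t 372 b [0.0034 0.0783] a [-0.0589 -0.0355  0.0106] w [0.0117 0.1566] lx [-0.0033  0.0081  0.0167] lz [0.0053 0.1348]
  normal in stand abw [0.844 0.152 0.515] tilt 31.0 yawerr 10.2
```

View pics/z11.png

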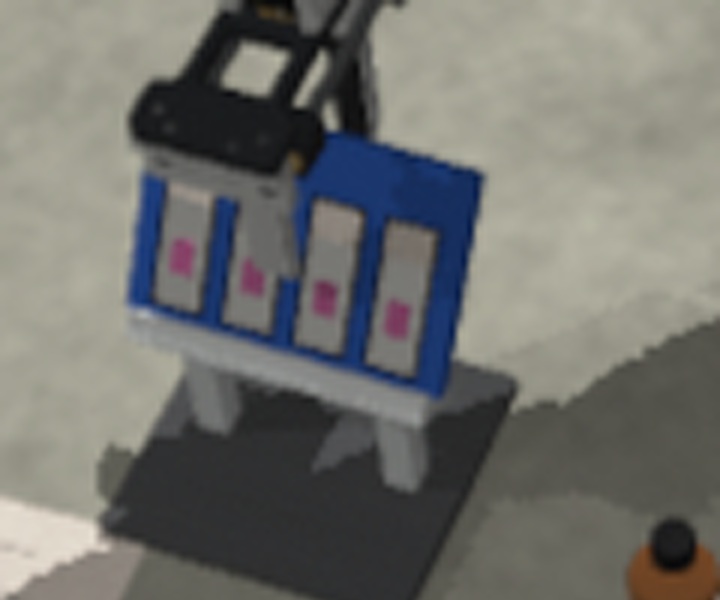

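Run:
```python
from h import *
im,d,P=load('s11')
yaw=np.radians(14.8);n=np.array([np.cos(yaw),np.sin(yaw)]); e=np.array([-n[1],n[0]])
q=P-[.572,-.215,.09]; a=q[...,:2]@n*1000; b=q[...,:2]@e*1000; w=q[...,2]*1000
for v in range(156,172,2):
    print(v,[(u,int(im[v,u].max()),*np.round([a[v,u],b[v,u],w[v,u]]).astype(int).tolist()) for u in range(188,204,2)])
m=(a>-70)&(a<30)&(abs(b)<80)&(w<105)&(w>15)&(im[...,2].astype(int)-im[...,0]>60)
A=np.c_[np.ones(m.sum()),a[m],b[m]]
for s in((b>20),(b<-25)):
    k=m&s; c=np.linalg.lstsq(np.c_[np.ones(k.sum()),w[k],b[k]],a[k],rcond=None)[0]; print(k.sum(),c.round(3),'tilt',np.degrees(np.arctan(-c[1])).round(1),'a at w=30',(c[0]+30*c[1]).round(1))
```

```text
156 [(188, 93, -24, -37, 53), (190, 102, 4, -12, 97), (192, 104, 3, -7, 98), (194, 103, 5, 0, 102), (196, 91, 4, 6, 104), (198, 91, -5, 6, 93), (200, 109, -27, -1, 65), (202, 121, -25, 7, 71)]
158 [(188, 75, -16, -33, 55), (190, 113, -19, -29, 54), (192, 104, 5, -7, 91), (194, 103, 3, -2, 90), (196, 102, 6, 6, 98), (198, 82, -6, 5, 84), (200, 110, -21, 1, 64), (202, 118, -24, 6, 63)]
160 [(188, 72, -15, -34, 47), (190, 121, -14, -27, 51), (192, 104, 5, -8, 82), (194, 104, 7, -1, 88), (196, 103, 8, 6, 91), (198, 80, -2, 6, 80), (200, 89, -20, 1, 56), (202, 115, -19, 8, 61)]
162 [(188, 70, -10, -32, 45), (190, 121, -12, -27, 46), (192, 106, 4, -10, 72), (194, 104, 3, -4, 73), (196, 104, 4, 2, 76), (198, 85, -3, 4, 69), (200, 67, -17, 2, 51), (202, 116, -18, 8, 53)]
164 [(188, 90, -9, -33, 37), (190, 120, -8, -26, 41), (192, 112, 4, -11, 63), (194, 105, 3, -5, 64), (196, 103, 5, 2, 70), (198, 90, 1, 6, 66), (200, 61, -11, 4, 50), (202, 120, -14, 9, 49)]
166 [(188, 105, -4, -31, 35), (190, 120, -6, -26, 35), (192, 120, -9223372036854775808, -9223372036854775808, -9223372036854775808), (194, 119, -7, -13, 39), (196, 73, -5, -6, 44), (198, 95, 1, 5, 57), (200, 81, -11, 3, 41), (202, 116, -10, 10, 45)]
168 [(188, 107, -2, -31, 28), (190, 121, -3, -25, 30), (192, 120, -3, -19, 32), (194, 118, -3, -12, 36), (196, 76, -5, -7, 35), (198, 109, -7, -2, 36), (200, 92, -7, 4, 37), (202, 114, -7, 11, 40)]
170 [(188, 111, 2, -29, 25), (190, 121, 4, -22, 30), (192, 121, 0, -18, 27), (194, 121, -1, -12, 29), (196, 86, -1, -5, 32), (198, 109, -2, 0, 32), (200, 107, -3, 6, 35), (202, 120, -2, 13, 38)]
390 [ 1.9601e+01 -6.9400e-01 -3.0000e-03] tilt 34.8 a at w=30 -1.2
113 [17.365 -0.674 -0.021] tilt 34.0 a at w=30 -2.9<stdin>:6: RuntimeWarning: invalid value encountered in cast
```

The wide-open fingertips retract: the picture shows the tip about 27 mm above the nominal TCP, so there was no contact yet. The tray rests on the ribs, with its foot a few mm short of the corner. I'll go up and come back with closed fingers, which reach lower, to press the foot home from the front.

send_rows --rows '[[[1, 0.25, 5, 0], [1, 0.25, 10, 0], [0, 0, 15, 0], [0, 0, 20, 0], [0, 0, 20, 0], [0, 0, 15, 0], [0, 0, 5, 0], [0, 0, 0, 0]]]'

```text
time_s: 16.05
ee_pos: [0.5283, -0.2285, 0.2112]
eef_rot: [0.848, 1.569, -0.465]
force: [-0.4, 0.0, 0.0]
grip_width: 0.0799
```

send_rows --rows '[[[9, 2.4, 0, 0], [9, 2.4, 0, 0], [9, 2.4, 0, 0], [9, 2.4, 0, 0], [9, 2.4, 0, 0], [9, 2.4, 0, 0], [9, 2.4, 0, 0], [3, 0.8, 0, 0], [0, 0, 0, 0], [0, 0, 0, 0]]]' --grip 1 --newtons 10

```text
time_s: 17.05
ee_pos: [0.5939, -0.2109, 0.2103]
eef_rot: [-1.979, 1.571, 2.992]
force: [-0.2, -1.4, -0.4]
grip_width: 0.0036
```

```bash
python3 b.py 12
```

```text
t 17.05 p [ 0.5939 -0.2109  0.2103] x [-0.  0. -1.] jaw yaw 14.78 F [-0.22 -1.42 -0.41] w 0.0036 q [-0.4   0.47  1.23 -0.    1.44 -0.66]
s 882 b [-0.0785  0.0784] a [-0.0563 -0.0294  0.0108] w [0.0122 0.1006] lx [0.0003 0.0105 0.0184] lz [0.0062 0.1114]
  normal in stand abw [0.82  0.007 0.573] tilt 35.0 yawerr 0.5
t 128 b [0.033  0.0781] a [-0.0447 -0.0127  0.0109] w [0.0105 0.0889] lx [0.0004 0.0111 0.0159] lz [0.004  0.0976]
  normal in stand abw [0.83  0.094 0.55 ] tilt 33.3 yawerr 6.5
```

View pics/c12.png

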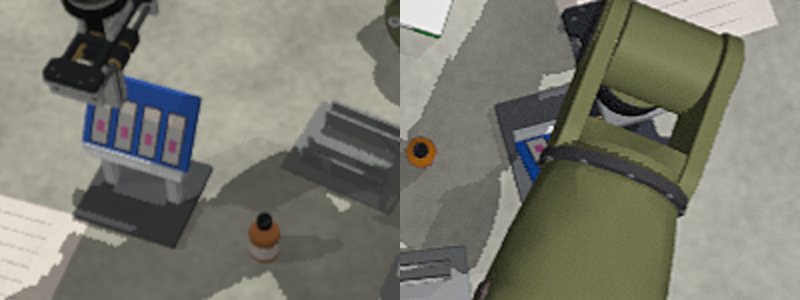

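Run:
```python
from h import *
im,d,P=load('s12')
yaw=np.radians(14.8);n=np.array([np.cos(yaw),np.sin(yaw)]); e=np.array([-n[1],n[0]])
q=P-[.572,-.215,.09]; a=q[...,:2]@n*1000; b=q[...,:2]@e*1000; w=q[...,2]*1000
m=(a>0)&(a<60)&(abs(b)<25)&(w>60)
for lo in range(90,230,12):
    k=m&(w>=lo)&(w<lo+12)
    if k.sum(): print(lo,k.sum(),np.percentile(a[k],[5,50,95]).round(),np.percentile(b[k],[5,95]).round())
```

```text
138 11 [17. 21. 36.] [-9.  7.]
150 36 [13. 34. 38.] [-8.  7.]
162 38 [12. 33. 39.] [-8.  7.]
174 32 [13. 35. 38.] [-7.  7.]
186 33 [15. 31. 38.] [-2.  8.]
198 16 [19. 32. 39.] [1. 6.]
210 5 [27. 36. 38.] [-7.  6.]
222 1 [47. 47. 47.] [6. 6.]
```

send_rows --rows '[[[0, 0, -10, 0], [0, 0, -20, 0], [0, 0, -20, 0], [0, 0, -18, 0], [0, 0, -10, 0], [0, 0, -5, 0], [0, 0, -3, 0], [0, 0, 0, 0], [0, 0, 0, 0]]]'

```text
time_s: 18.05
ee_pos: [0.5943, -0.2109, 0.125]
eef_rot: [0.914, 1.57, -0.399]
force: [0.0, -0.2, -0.8]
grip_width: 0.0008
```

```bash
python3 b.py 13
```

```text
t 18.05 p [ 0.5943 -0.2109  0.125 ] x [ 0.001 -0.    -1.   ] jaw yaw 14.78 F [ 0.04 -0.23 -0.82] w 0.0008 q [-0.4   0.53  1.34  0.    1.27 -0.66]
s 664 b [-0.0724  0.0782] a [-0.0559 -0.0314  0.0125] w [0.0116 0.1547] lx [0.0002 0.0099 0.02  ] lz [0.0065 0.1172]
  normal in stand abw [0.847 0.028 0.532] tilt 32.1 yawerr 1.9
t 120 b [-0.0788  0.0782] a [-0.034  -0.0118  0.0701] w [0.0095 0.2531] lx [0.0031 0.0119 0.1405] lz [0.0025 0.2228]
  normal in stand abw [ 0.988 -0.132 -0.079] tilt -4.5 yawerr -7.6
```

View pics/c13.png

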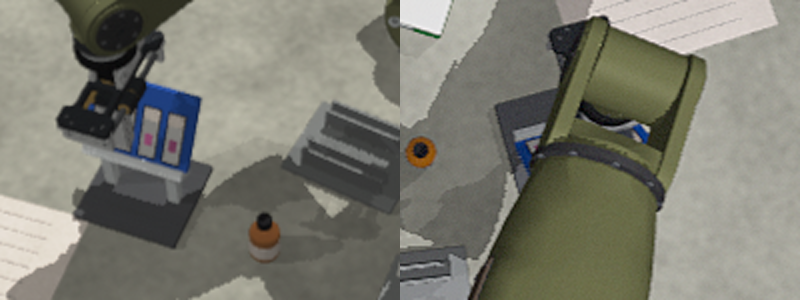

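send_rows --rows '[[[-1.9, -0.5, 0, 0], [-1.9, -0.5, 0, 0], [-1.9, -0.5, 0, 0], [-1.9, -0.5, 0, 0], [-1.9, -0.5, 0, 0], [0, 0, 0, 0]]]'

```text
time_s: 18.75
ee_pos: [0.5844, -0.2134, 0.1244]
eef_rot: [0.44, 1.571, -0.873]
force: [0.6, 0.1, -0.1]
grip_width: 0.0007
```

send_rows --rows '[[[-1, -0.25, 0, 0], [-1, -0.25, 0, 0], [-1, -0.25, 0, 0], [0, 0, 0, 0]]]'

```text
time_s: 19.15
ee_pos: [0.5815, -0.2141, 0.1243]
eef_rot: [-2.724, 1.571, 2.246]
force: [0.1, -0.0, -0.1]
grip_width: 0.0004
```

send_rows --rows '[[[-1, -0.25, 0, 0], [-1, -0.25, 0, 0], [0, 0, 0, 0]]]'

```text
time_s: 19.45
ee_pos: [0.5795, -0.2146, 0.1244]
eef_rot: [-2.106, 1.571, 2.865]
force: [-0.2, -0.0, -0.2]
grip_width: 0.0004
```

send_rows --rows '[[[-1, -0.25, 0, 0], [-1, -0.25, 0, 0], [0, 0, 0, 0]]]'

```text
time_s: 19.75
ee_pos: [0.5775, -0.2151, 0.1244]
eef_rot: [-2.177, 1.571, 2.793]
force: [0.3, -0.4, 0.5]
grip_width: 0.0005
```

send_rows --rows '[[[-1, -0.25, 0, 0], [-1, -0.25, 0, 0], [0, 0, 0, 0]]]'

```text
time_s: 20.05
ee_pos: [0.5755, -0.2156, 0.1244]
eef_rot: [1.878, 1.571, 0.565]
force: [-0.1, 0.3, 0.1]
grip_width: 0.0002
```

send_rows --rows '[[[-1, -0.25, 0, 0], [0, 0, 0, 0]]]'

```text
time_s: 20.25
ee_pos: [0.5745, -0.2158, 0.1243]
eef_rot: [-1.714, 1.571, -3.027]
force: [0.0, 0.3, -1.0]
grip_width: 0.0004
```

```bash
python3 b.py 14; python3 -c "
from h import *
a=cv2.imread('pics/s14.png')[120:220,150:270]
cv2.imwrite('pics/z14.png',cv2.resize(a,(720,600),interpolation=cv2.INTER_CUBIC))"
```

```text
t 20.25 p [ 0.5745 -0.2158  0.1243] x [-0. -0. -1.] jaw yaw 14.78 F [ 0.01  0.29 -1.05] w 0.0004 q [-0.42  0.49  1.4  -0.    1.25 -0.68]
s 663 b [-0.0776  0.078 ] a [-0.0556 -0.0308  0.0126] w [0.0112 0.1567] lx [0.0011 0.0102 0.0195] lz [0.0054 0.1332]
  normal in stand abw [0.862 0.055 0.503] tilt 30.2 yawerr 3.6
t 206 b [-0.0722  0.0781] a [-0.0578 -0.0261  0.0106] w [0.0107 0.251 ] lx [-0.0012  0.0094  0.0939] lz [0.0041 0.2327]
  normal in stand abw [ 0.965 -0.167  0.201] tilt 11.6 yawerr -9.8
```

View pics/z14.png

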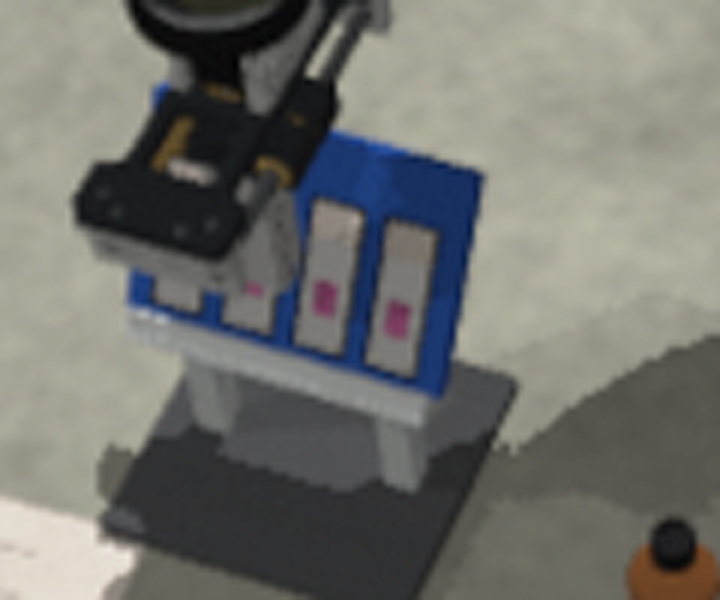

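send_rows --rows '[[[-1, -0.25, 0, 0], [-1, -0.25, 0, 0], [0, 0, 0, 0]]]'

```text
time_s: 20.65
ee_pos: [0.5725, -0.2164, 0.1244]
eef_rot: [0.265, 1.571, -1.048]
force: [-1.1, 0.6, -0.4]
grip_width: 0.0004
```

send_rows --rows '[[[-1, -0.25, 0, 0], [-1, -0.25, 0, 0], [0, 0, 0, 0]]]'

```text
time_s: 20.95
ee_pos: [0.5705, -0.2169, 0.1243]
eef_rot: [-1.71, 1.571, -3.022]
force: [-0.0, -0.3, 0.4]
grip_width: 0.0004
```

send_rows --rows '[[[-1, -0.25, 0, 0], [0, 0, 0, 0]]]'

```text
time_s: 21.15
ee_pos: [0.5695, -0.2171, 0.1243]
eef_rot: [-1.812, 1.571, -3.125]
force: [-0.3, -0.1, 0.1]
grip_width: 0.0004
```

send_rows --rows '[[[-1, -0.25, 0, 0], [0, 0, 0, 0]]]'

```text
time_s: 21.35
ee_pos: [0.5685, -0.2173, 0.1244]
eef_rot: [-0.445, 1.571, -1.758]
force: [0.4, -0.1, -0.7]
grip_width: 0.0005
```

send_rows --rows '[[[1.9, 0.5, 0, 0], [1.9, 0.5, -2, 0], [0, 0, -5, 0], [0, 0, -5, 0], [0, 0, 0, 0]]]'

```text
time_s: 21.85
ee_pos: [0.572, -0.2161, 0.1112]
eef_rot: [-2.249, 1.569, 2.721]
force: [0.1, 0.9, -0.1]
grip_width: 0.0006
```

send_rows --rows '[[[-1, -0.25, 0, 0], [-1, -0.25, 0, 0], [0, 0, 0, 0]]]'

```text
time_s: 22.15
ee_pos: [0.5703, -0.2169, 0.1126]
eef_rot: [0.806, 1.57, -0.507]
force: [-0.1, -0.5, -0.5]
grip_width: 0.0005
```

send_rows --rows '[[[-1, -0.25, 0, 0], [-1, -0.25, 0, 0], [0, 0, 0, 0]]]'

```text
time_s: 22.45
ee_pos: [0.5683, -0.2173, 0.1124]
eef_rot: [0.87, 1.571, -0.443]
force: [1.0, -0.3, 0.3]
grip_width: -0.0
```

```bash
python3 b.py 15
python3 - <<'E'
from h import *
a=cv2.imread('pics/s15.png')[120:220,150:270]
cv2.imwrite('pics/z15.png',cv2.resize(a,(720,600),interpolation=cv2.INTER_CUBIC))
im,d,P=load('s15')
yaw=np.radians(14.8);n=np.array([np.cos(yaw),np.sin(yaw)]); e=np.array([-n[1],n[0]])
q=P-[.572,-.215,.09]; a=q[...,:2]@n*1000; b=q[...,:2]@e*1000; w=q[...,2]*1000
m=(abs(b)<90)&(w<105)&(w>15)&(a<15)&(a>-70)&(im[...,2].astype(int)-im[...,0]>60)
for s in((b>20),(b<-25)):
    k=m&s; c=np.linalg.lstsq(np.c_[np.ones(k.sum()),w[k],b[k]],a[k],rcond=None)[0]; print(k.sum(),c.round(3),'tilt',np.degrees(np.arctan(-c[1])).round(1),'a at w=30',(c[0]+30*c[1]).round(1))
for v in range(158,182,2):
    print(v,[(u,*np.nan_to_num(np.round([a[v,u],b[v,u],w[v,u]])).astype(int).tolist()) for u in range(186,204,2)])
E
```

```text
t 22.45 p [ 0.5683 -0.2173  0.1124] x [ 0. -0. -1.] jaw yaw 14.78 F [ 0.98 -0.29  0.32] w -0.0 q [-0.43  0.49  1.43 -0.    1.22 -0.68]
s 638 b [-0.0786  0.0781] a [-0.0558 -0.0315  0.0133] w [0.0116 0.1571] lx [0.0017 0.0099 0.0316] lz [0.0059 0.1359]
  normal in stand abw [0.873 0.07  0.483] tilt 28.9 yawerr 4.6
t 203 b [-0.0675  0.0782] a [-0.0583 -0.0224  0.0111] w [0.0096 0.2374] lx [-0.0024  0.0108  0.0899] lz [0.0036 0.2211]
  normal in stand abw [ 0.958 -0.141  0.25 ] tilt 14.5 yawerr -8.4
384 [ 1.7364e+01 -6.7900e-01  1.6000e-02] tilt 34.2 a at w=30 -3.0
42 [22.357 -0.722  0.025] tilt 35.8 a at w=30 0.7
158 [(186, 73, 21, 183), (188, 71, 25, 182), (190, 71, 30, 184), (192, 62, 31, 175), (194, 10, 2, 101), (196, 8, 7, 101), (198, -3, 6, 87), (200, -16, 5, 71), (202, -25, 6, 62)]
160 [(186, 78, 23, 182), (188, 77, 28, 184), (190, 72, 30, 179), (192, 57, 26, 159), (194, 9, 1, 91), (196, 8, 6, 92), (198, 1, 8, 84), (200, -12, 6, 69), (202, -24, 5, 54)]
162 [(186, 83, 25, 182), (188, 81, 29, 180), (190, 75, 31, 174), (192, 10, -6, 80), (194, 9, 0, 82), (196, 8, 5, 83), (198, 1, 7,
[... 909 characters left out ...]
32)]
174 [(186, 10, -34, 14), (188, 9, -28, 16), (190, 8, -22, 17), (192, 10, -14, 24), (194, 7, -10, 21), (196, 5, -4, 22), (198, 1, 0, 18), (200, 5, 8, 27), (202, 5, 15, 30)]
176 [(186, 20, -28, 21), (188, 17, -24, 18), (190, 12, -20, 14), (192, 11, -14, 15), (194, 7, -10, 12), (196, 7, -4, 14), (198, 0, 0, 0), (200, 5, 8, 18), (202, 4, 13, 18)]
178 [(186, 23, -27, 15), (188, 21, -22, 15), (190, 22, -15, 19), (192, 18, -11, 16), (194, 15, -7, 15), (196, 13, -2, 13), (198, 11, 4, 14), (200, 7, 8, 11), (202, 7, 14, 13)]
180 [(186, 25, -27, 9), (188, 26, -20, 13), (190, 26, -13, 16), (192, 25, -8, 18), (194, 22, -3, 16), (196, 21, 3, 18), (198, 22, 9, 21), (200, 19, 14, 20), (202, 10, 15, 8)]
```

View pics/z15.png

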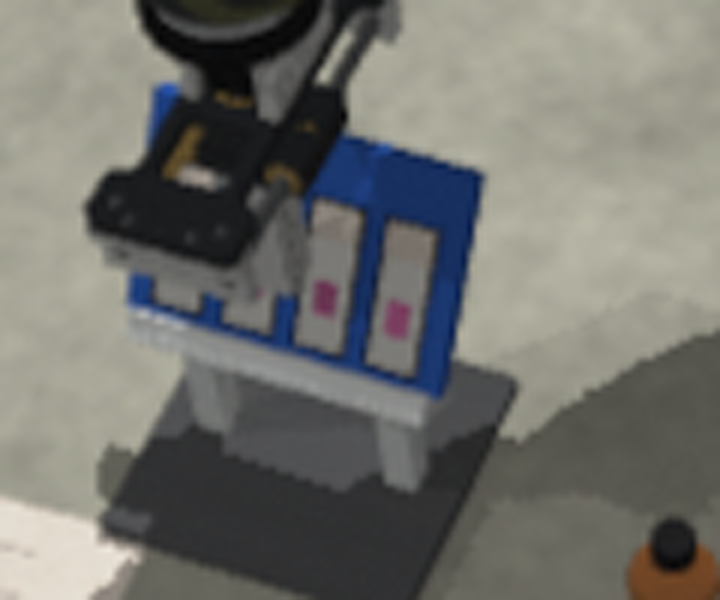

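send_rows --rows '[[[-1, -0.25, 0, 0], [-1, -0.25, 0, 0], [0, 0, 0, 0]]]'

```text
time_s: 22.85
ee_pos: [0.5677, -0.2175, 0.1129]
eef_rot: [1.28, 1.567, -0.032]
force: [9.5, 2.4, -0.3]
grip_width: 0.001
```

send_rows --rows '[[[-1, -0.25, 0, 0], [0, 0, 0, 0]]]'

```text
time_s: 23.05
ee_pos: [0.5676, -0.2175, 0.1134]
eef_rot: [1.278, 1.565, -0.035]
force: [13.8, 3.7, 0.0]
grip_width: 0.0003
```

send_rows --rows '[[[-1, -0.25, 0, 0], [0, 0, 0, 0]]]'

```text
time_s: 23.25
ee_pos: [0.5675, -0.2176, 0.1139]
eef_rot: [1.269, 1.563, -0.043]
force: [19.1, 4.9, 0.2]
grip_width: 0.0001
```

send_rows --rows '[[[-1, -0.25, 0, 0], [0, 0, 0, 0]]]'

```text
time_s: 23.45
ee_pos: [0.5672, -0.2177, 0.1143]
eef_rot: [1.251, 1.561, -0.061]
force: [23.6, 6.1, 1.2]
grip_width: 0.0005
```

```bash
python3 b.py 16
python3 - <<'E'
from h import *
a=cv2.imread('pics/s16.png')[120:220,150:270]
cv2.imwrite('pics/z16.png',cv2.resize(a,(720,600),interpolation=cv2.INTER_CUBIC))
im,d,P=load('s16')
yaw=np.radians(14.8);n=np.array([np.cos(yaw),np.sin(yaw)]); e=np.array([-n[1],n[0]])
q=P-[.572,-.215,.09]; a=q[...,:2]@n*1000; b=q[...,:2]@e*1000; w=q[...,2]*1000
m=(abs(b)<90)&(w<105)&(w>15)&(a<15)&(a>-70)&(im[...,2].astype(int)-im[...,0]>60)
for s in((b>20),(b<-25)):
    k=m&s; c=np.linalg.lstsq(np.c_[np.ones(k.sum()),w[k],b[k]],a[k],rcond=None)[0]; print(k.sum(),c.round(3),'tilt',np.degrees(np.arctan(-c[1])).round(1),'a at w=30',(c[0]+30*c[1]).round(1))
E
```

```text
t 23.45 p [ 0.5672 -0.2177  0.1143] x [ 0.01  -0.001 -1.   ] jaw yaw 14.83 F [23.65  6.06  1.21] w 0.0005 q [-0.43  0.48  1.44  0.    1.21 -0.69]
s 656 b [-0.0787  0.0783] a [-0.0601 -0.0314  0.0151] w [0.0158 0.1503] lx [-0.0041  0.0083  0.025 ] lz [0.0087 0.1335]
  normal in stand abw [0.807 0.059 0.588] tilt 36.0 yawerr 4.2
t 226 b [-0.0659  0.0783] a [-0.0635 -0.0199  0.0142] w [0.0135 0.2258] lx [-0.0077  0.0112  0.0462] lz [0.0049 0.2138]
  normal in stand abw [ 0.891 -0.086  0.445] tilt 26.4 yawerr -5.5
403 [ 2.7522e+01 -8.4800e-01  3.0000e-03] tilt 40.3 a at w=30 2.1
59 [ 3.0478e+01 -8.7500e-01  1.5000e-02] tilt 41.2 a at w=30 4.2
```

View pics/z16.png

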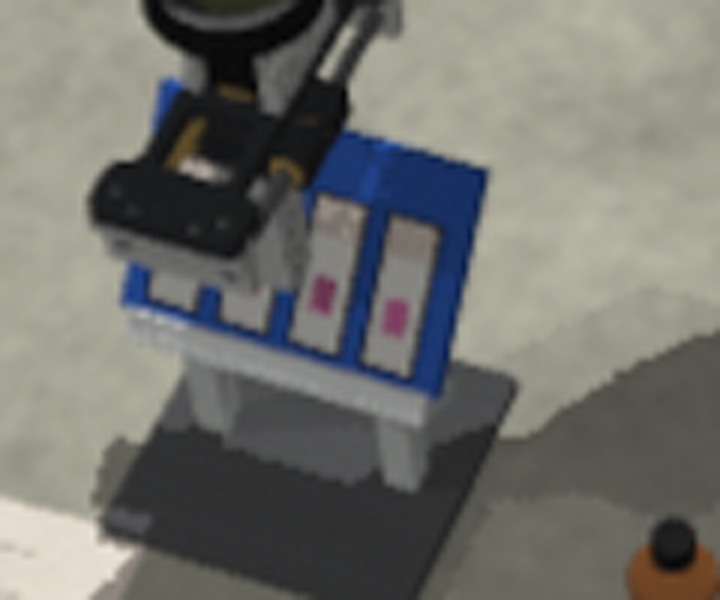

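The press landed too high: at 24 N the tray's top tipped back and its foot moved out to the lip. I'll back off and measure before correcting.

send_rows --rows '[[[2.9, 0.8, 0, 0], [3.9, 1, 0, 0], [4.8, 1.3, 0, 0], [4.8, 1.3, 0, 0]]]'

```text
time_s: 23.95
ee_pos: [0.58, -0.2141, 0.1122]
eef_rot: [-2.056, 1.57, 2.914]
force: [0.2, 0.5, -0.7]
grip_width: 0.0005
```

```bash
python3 b.py 17
cat > f.py <<'E'
import sys
from h import *
t=sys.argv[1]
a=cv2.imread(f'pics/s{t}.png')[120:220,150:270]
cv2.imwrite(f'pics/z{t}.png',cv2.resize(a,(720,600),interpolation=cv2.INTER_CUBIC))
im,d,P=load('s'+t)
yaw=np.radians(14.8);n=np.array([np.cos(yaw),np.sin(yaw)]); e=np.array([-n[1],n[0]])
q=P-[.572,-.215,.09]; a=q[...,:2]@n*1000; b=q[...,:2]@e*1000; w=q[...,2]*1000
m=(abs(b)<90)&(w<105)&(w>15)&(a<18)&(a>-75)&(im[...,2].astype(int)-im[...,0]>60)
for s in((b>20),(b<-25)):
    k=m&s; c=np.linalg.lstsq(np.c_[np.ones(k.sum()),w[k],b[k]],a[k],rcond=None)[0]; print(k.sum(),c.round(3),'tilt',np.degrees(np.arctan(-c[1])).round(1),'a at w=30',(c[0]+30*c[1]).round(1),'60',(c[0]+60*c[1]).round(1))
E
python3 f.py 17; python3 f.py 12; python3 f.py 6; python3 f.py 4
```

```text
t 23.95 p [ 0.58   -0.2141  0.1122] x [-0.  0. -1.] jaw yaw 14.77 F [ 0.21  0.53 -0.69] w 0.0005 q [-0.41  0.51  1.4  -0.    1.23 -0.67]
s 605 b [-0.0782  0.0783] a [-0.0554 -0.0328  0.0191] w [0.012  0.1495] lx [0.0002 0.0099 0.0205] lz [0.006  0.1268]
  normal in stand abw [0.868 0.078 0.491] tilt 29.4 yawerr 5.1
t 155 b [-0.0717  0.0782] a [-0.0505 -0.0209  0.0111] w [0.0094 0.2398] lx [0.0034 0.0103 0.1053] lz [0.0031 0.2179]
  normal in stand abw [ 0.976 -0.206  0.067] tilt 3.8 yawerr -11.9
392 [ 1.9582e+01 -7.0600e-01  9.0000e-03] tilt 35.2 a at w=30 -1.6 60 -22.8
13 [ 2.2435e+01 -7.1600e-01  1.3000e-02] tilt 35.6 a at w=30 1.0 60 -20.5
404 [ 2.0356e+01 -7.0800e-01 -7.0000e-03] tilt 35.3 a at w=30 -0.9 60 -22.1
111 [22.695 -0.732  0.026] tilt 36.2 a at w=30 0.7 60 -21.2
248 [ 1.3282e+01 -2.8400e-01  8.0000e-03] tilt 15.8 a at w=30 4.8 60 -3.7
148 [ 1.3264e+01 -2.6500e-01  9.0000e-03] tilt 14.8 a at w=30 5.3 60 -2.6
98 [ 1.2078e+01  0.0000e+00 -1.0000e-03] tilt -0.0 a at w=30 12.1 60 12.1
64 [10.593  0.012 -0.02 ] tilt -0.7 a at w=30 10.9 60 11.3
```

View pics/z17.png

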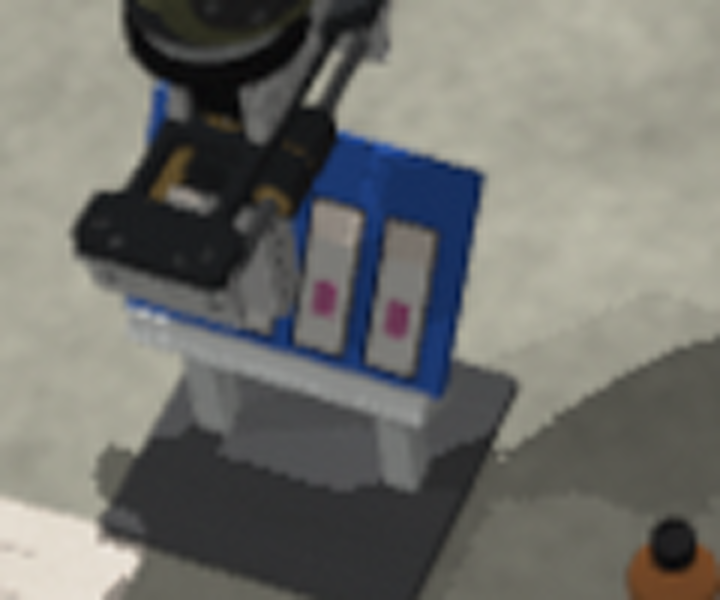

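View pics/z12.png

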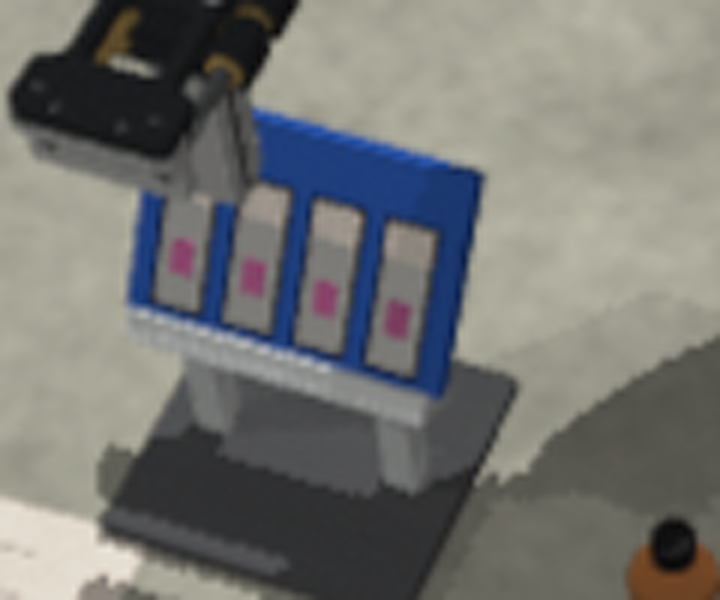

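Run:
```python
from h import *
a=cv2.imread('pics/s17.png')[140:195,205:245]; b=cv2.imread('pics/t17.png')[140:200,300:350]
cv2.imwrite('pics/k.png',np.hstack([cv2.resize(a,(400,550),interpolation=cv2.INTER_NEAREST),cv2.resize(b,(400,550),interpolation=cv2.INTER_NEAREST)]))
a=cv2.imread('pics/t11.png')[140:200,300:350]; cv2.imwrite('pics/k2.png',cv2.resize(a,(500,600),interpolation=cv2.INTER_NEAREST))
```

```text
(no output)
```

View pics/k.png

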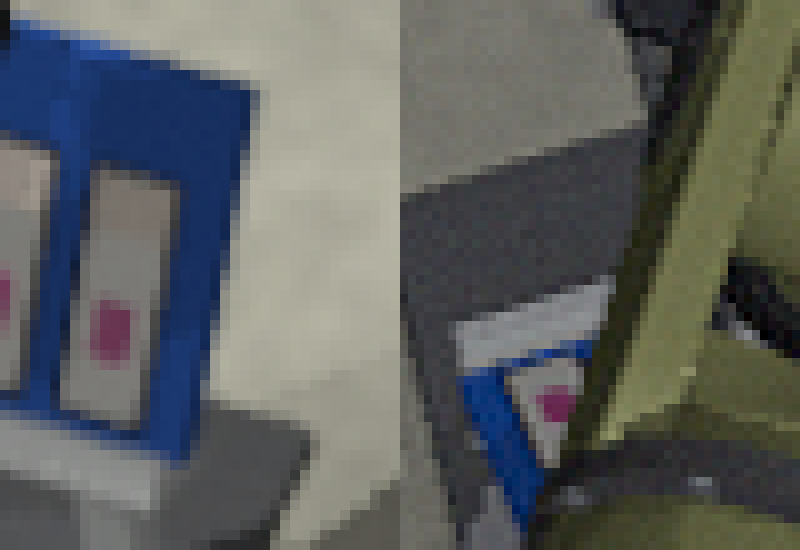

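View pics/k2.png

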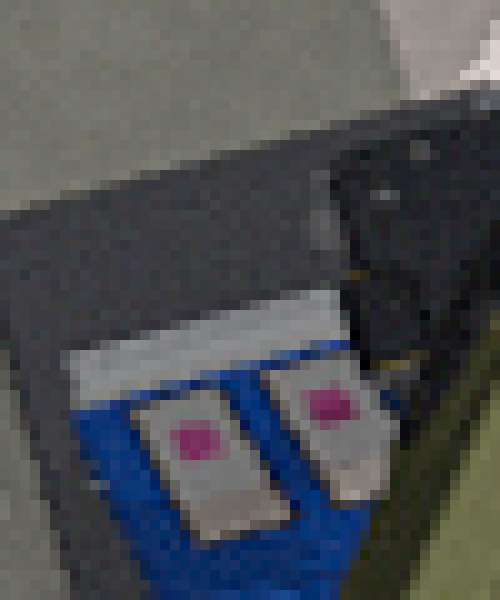

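```bash
cat > ray.py <<'E'
from h import *
yaw=np.radians(14.8);n=np.array([np.cos(yaw),np.sin(yaw),0]); e=np.array([-n[1],n[0],0]);O=np.array([.572,-.215,.09])
def ray(t,u,v):
    z=np.load(t+'.npz');M=z['M'];dr=M[:3,:3]@np.array([(u-z['cx'])/z['f'],-(v-z['cy'])/z['f'],-1]);return M[:3,3],dr
def onz(t,u,v,w):
    c,d=ray(t,u,v);p=c+d*(O[2]+w-c[2])/d[2]-O;return (np.array([p@n,p@e,p[2]])*1000).round(1)
def onb(t,u,v,b):
    c,d=ray(t,u,v);s=(b-(c-O)@e)/(d@e);p=c+d*s-O;return (np.array([p@n,p@e,p[2]])*1000).round(1)
E
python3 - <<'E'
from ray import *
print('lip outer',onz('t11',306.3,174.7,.020),onz('t11',333,168.4,.020)); print('foot',onz('t11',307,180.3,.006),onz('t11',334,173.5,.006))
print('scene top corner',onb('s17',230,148.7,.078),'bottom',onb('s17',223.5,186,.078))
# blue/lip boundary profile perpendicular, in rectified top view
im,d,P=load('t11'); 
for u in (310,316,322,328): print(u,[(v,im[v,u].tolist()) for v in range(168,182)])
E
```

```text
lip outer [26.5 76.5 20. ] [24.2  4.2 20. ]
foot [12.6 77.   6. ] [11.4  2.6  6. ]
scene top corner [-55.3  78.   95.6] bottom [ 7.4 78.   6. ]
310 [(168, [60, 58, 64]), (169, [57, 55, 62]), (170, [57, 58, 60]), (171, [63, 65, 68]), (172, [58, 59, 61]), (173, [57, 57, 59]), (174, [94, 95, 96]), (175, [124, 125, 127]), (176, [121, 122, 124]), (177, [130, 134, 137]), (178, [134, 136, 137]), (179, [134, 133, 128]), (180, [70, 89, 124]), (181, [19, 53, 117])]
316 [(168, [58, 61, 66]), (169, [56, 58, 63]), (170, [60, 58, 62]), (171, [58, 61, 65]), (172, [59, 59, 65]), (173, [135, 136, 140]), (174, [129, 131, 136]), (175, [127, 130, 133]), (176, [134, 136, 138]), (177, [132, 133, 131]), (178, [77, 90, 112]), (179, [17, 36, 70]), (180, [118, 117, 117]), (181, [121, 121, 120])]
322 [(168, [58, 62, 63]), (169, [57, 51, 58]), (170, [45, 50, 58]), (171, [109, 107, 112]), (172, [125, 127, 131]), (173, [128, 129, 133]), (174, [140, 141, 142]), (175, [136, 134, 136]), (176, [128, 126, 117]), (177, [32, 63, 137]), (178, [0, 41, 96]), (179, [50, 46, 59]), (180, [97, 93, 91]), (181, [106, 107, 101])]
328 [(168, [52, 54, 55]), (169, [79, 80, 87]), (170, [129, 129, 133]), (171, [125, 126, 129]), (172, [133, 136, 140]), (173, [135, 137, 141]), (174, [134, 134, 130]), (175, [67, 92, 130]), (176, [41, 55, 92]), (177, [119, 115, 113]), (178, [125, 125, 122]), (179, [128, 126, 125]), (180, [107, 101, 95]), (181, [80, 80, 85])]
```

send_rows --rows '[[[4.8, 1.3, 0, 0], [4.8, 1.3, 5, 0], [0, 0, 15, 0], [0, 0, 25, 0], [0, 0, 35, 0], [0, 0, 35, 0], [0, 0, 20, 0], [-25, 15, 0, 0], [-40, 30, 0, 0], [-40, 30, 0, 0], [-40, 30, 0, 0], [-40, 30, 0, 0]]]'

```text
time_s: 25.25
ee_pos: [0.4027, -0.0756, 0.2483]
eef_rot: [1.057, 1.569, -0.256]
force: [-0.1, 0.3, 1.2]
grip_width: 0.0008
```

send_rows --rows '[[[-20, 40, 0, 0], [-10, 20, 0, 0], [0, 0, 0, 0]]]'

```text
time_s: 25.55
ee_pos: [0.3736, -0.015, 0.2491]
eef_rot: [1.235, 1.568, -0.076]
force: [-0.9, -0.9, -0.0]
grip_width: 0.0007
```

```bash
python3 b.py 18; python3 f.py 18
```

```text
t 25.55 p [ 0.3736 -0.015   0.2491] x [ 0.003 -0.    -1.   ] jaw yaw 14.92 F [-0.91 -0.91 -0.03] w 0.0007 q [-0.14 -0.16  1.86  0.    1.43 -0.4 ]
s 1125 b [-0.0788  0.0782] a [-0.0566 -0.0349  0.0106] w [0.0134 0.101 ] lx [0.0004 0.0095 0.0184] lz [0.0069 0.1117]
  normal in stand abw [0.812 0.003 0.584] tilt 35.7 yawerr 0.2
t 1021 b [-0.0781  0.0779] a [-0.0591 -0.04    0.0099] w [0.0127 0.1011] lx [-0.0039  0.0075  0.0155] lz [0.006  0.1138]
  normal in stand abw [0.8   0.005 0.6  ] tilt 36.9 yawerr 0.3
417 [ 1.9562e+01 -7.1600e-01  1.5000e-02] tilt 35.6 a at w=30 -1.9 60 -23.4
336 [ 2.2428e+01 -7.2200e-01  2.2000e-02] tilt 35.8 a at w=30 0.8 60 -20.9
```

View pics/s18.png

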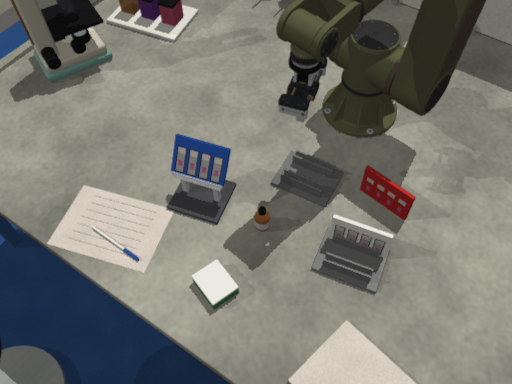

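View pics/t18.png

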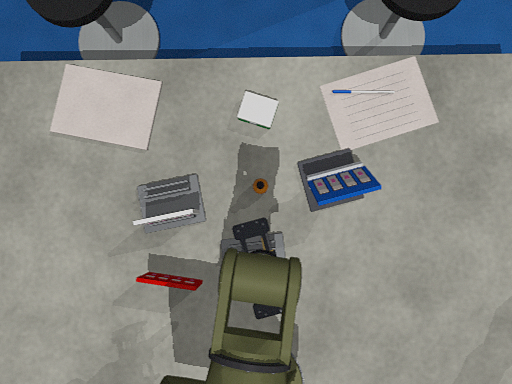

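View pics/z18.png

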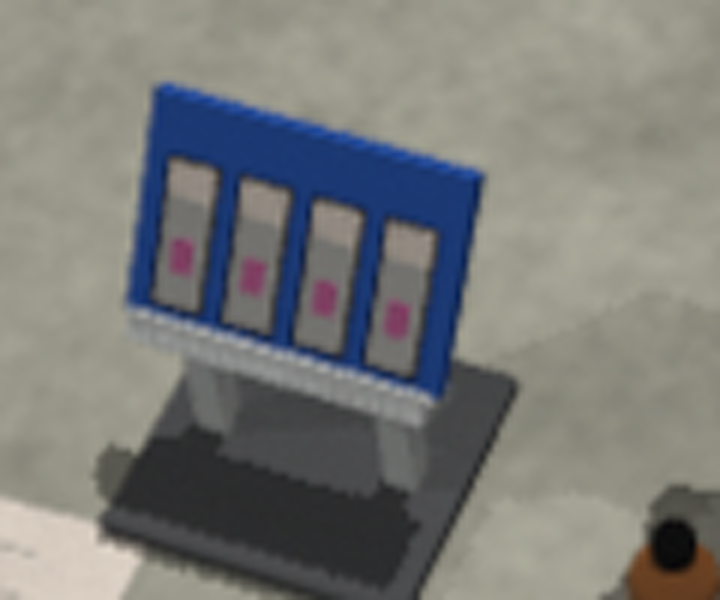

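Run:
```python
from ray import *
for t in('s18','t18'):
    im,d,P=load(t); q=(P-O)*1000; a=q@n;b=q@e;w=q[...,2]
    lx=a*.866+w*.5; lz=-a*.5+w*.866
    m=(abs(b)<75)&(lz>12)&(lz<100)&(lx>-5)&(lx<25)
    m=cv2.erode(m.astype(np.uint8),np.ones((3,3)))>0
    c=np.linalg.lstsq(np.c_[np.ones(m.sum()),lz[m]-50,b[m]],lx[m],rcond=None)[0]; print(t,m.sum(),'lx at mid',c[0].round(2),'tilt err deg',np.degrees(np.arctan(-c[1])).round(2),'yaw err',np.degrees(c[2]).round(2))
    for lo in range(0,115,10):
        k=(abs(b)<70)&(lz>lo)&(lz<lo+10)&(lx>-15)&(lx<35); print(lo+5,k.sum(),np.percentile(lx[k],[20,50,80]).round(1) if k.sum() else '')
# ribs/ledge in frame 0
for t in('scene0','top0'):
    im,d,P=load(t); q=(P-O)*1000; a=q@n;b=q@e;w=q[...,2]; lx=a*.866+w*.5; lz=-a*.5+w*.866
    for lo in range(10,62,10):
        k=(abs(abs(b)-50)<5)&(lz>lo)&(lz<lo+10)&(lx>-9)&(lx<9); print(t,'rib',lo+5,k.sum(),np.percentile(lx[k],[50,80,95]).round(1) if k.sum() else '')
    k=(abs(b)<40)&(abs(lz)<4)&(lx>0)&(lx<22)
    c=np.polyfit(lx[k],lz[k],1); print(t,'ledge',k.sum(),c.round(3),np.degrees(np.arctan(c[0])).round(1))
```

```text
s18 1334 lx at mid 12.43 tilt err deg 4.91 yaw err 0.09
5 235 [15.6 24.4 28.1]
15 167 [13.7 16.  17.7]
25 156 [12.8 14.6 17.4]
35 177 [11.5 13.6 16. ]
45 159 [10.8 13.  14.4]
55 169 [10.1 12.  13.9]
65 166 [ 9.6 11.5 13.8]
75 169 [ 8.2 10.4 12.9]
85 171 [ 6.8  9.2 11.3]
95 177 [ 5.5  7.8 10.1]
105 199 [3.9 6.7 9.2]
115 46 [2.7 5.4 8.9]
t18 902 lx at mid 11.81 tilt err deg 5.16 yaw err 0.05
5 251 [15.4 22.4 26.2]
15 105 [13.9 14.9 15.8]
25 103 [13.3 14.2 15. ]
35 116 [12.4 13.2 14.2]
45 117 [11.5 12.2 13.1]
55 123 [10.4 11.4 12.2]
65 109 [ 9.7 10.6 11.6]
75 135 [ 8.8  9.8 10.8]
85 130 [7.3 8.2 9.1]
95 137 [6.5 7.4 8.1]
105 190 [-0.   5.9  6.8]
115 176 [-1.5  1.6  5. ]
scene0 rib 15 23 [-1.4  0.5  2.5]
scene0 rib 25 18 [-0.8  0.1  2.5]
scene0 rib 35 20 [-1.2  1.1  1.7]
scene0 rib 45 25 [-1.1  1.1  2.8]
scene0 rib 55 24 [-0.8  0.9  3.5]
scene0 rib 65 6 [-1.9 -0.4  1. ]
scene0 ledge 44 [0.036 0.167] 2.0
top0 rib 15 15 [-2.1 -1.1 -0.3]
top0 rib 25 12 [-1.4 -1.  -0.8]
top0 rib 35 18 [-1.8 -0.6  0.5]
top0 rib 45 11 [-1.8 -1.5 -1.1]
top0 rib 55 19 [-2.1 -1.3 -0.1]
top0 rib 65 18 [-5.7 -1.8 -0.9]
top0 ledge 179 [0.016 0.712] 0.9
```

Run:
```python
from ray import *
for t,tc,ta in(('s3',.246,5),('s4',.1889,7),('s5',.1763,2),('s12',.2103,22),('s13',.125,22.5)):
    im,d,P=load(t); q=(P-O)*1000; a=q@n-ta;b=q@e;w=q[...,2]-(tc-.09)*1000
    I=im.astype(int); grey=(abs(I[...,2]-I[...,0])<35)&(d>0)
    m=grey&(abs(b)<12)&(a>7)&(a<22)&(w>-10)&(w<60)
    print(t,[(lo,int((m&(w>=lo)&(w<lo+5)).sum()),np.median(a[m&(w>=lo)&(w<lo+5)]).round() if (m&(w>=lo)&(w<lo+5)).any() else '') for lo in range(-10,60,5)])
a=cv2.imread('pics/s4.png')[110:190,150:240]
cv2.imwrite('pics/z4.png',cv2.resize(a,(675,600),interpolation=cv2.INTER_CUBIC))
```

```text
s3 [(-10, 4, np.float64(8.0)), (-5, 4, np.float64(8.0)), (0, 5, np.float64(7.0)), (5, 0, ''), (10, 0, ''), (15, 0, ''), (20, 1, np.float64(8.0)), (25, 5, np.float64(14.0)), (30, 9, np.float64(17.0)), (35, 13, np.float64(17.0)), (40, 10, np.float64(16.0)), (45, 8, np.float64(17.0)), (50, 11, np.float64(16.0)), (55, 5, np.float64(15.0))]
s4 [(-10, 1, np.float64(10.0)), (-5, 3, np.float64(8.0)), (0, 1, np.float64(8.0)), (5, 0, ''), (10, 0, ''), (15, 0, ''), (20, 0, ''), (25, 5, np.float64(15.0)), (30, 8, np.float64(16.0)), (35, 7, np.float64(18.0)), (40, 8, np.float64(18.0)), (45, 12, np.float64(16.0)), (50, 6, np.float64(17.0)), (55, 8, np.float64(17.0))]
s5 [(-10, 1, np.float64(7.0)), (-5, 1, np.float64(7.0)), (0, 0, ''), (5, 0, ''), (10, 0, ''), (15, 0, ''), (20, 1, np.float64(21.0)), (25, 3, np.float64(19.0)), (30, 6, np.float64(20.0)), (35, 1, np.float64(19.0)), (40, 2, np.float64(17.0)), (45, 2, np.float64(18.0)), (50, 5, np.float64(16.0)), (55, 2, np.float64(18.0))]
s12 [(-10, 0, ''), (-5, 0, ''), (0, 0, ''), (5, 0, ''), (10, 0, ''), (15, 0, ''), (20, 0, ''), (25, 2, np.float64(10.0)), (30, 12, np.float64(14.0)), (35, 7, np.float64(14.0)), (40, 10, np.float64(14.0)), (45, 10, np.float64(14.0)), (50, 8, np.float64(15.0)), (55, 11, np.float64(15.0))]
s13 [(-10, 0, ''), (-5, 0, ''), (0, 0, ''), (5, 0, ''), (10, 0, ''), (15, 0, ''), (20, 0, ''), (25, 2, np.float64(11.0)), (30, 8, np.float64(11.0)), (35, 7, np.float64(14.0)), (40, 8, np.float64(12.0)), (45, 7, np.float64(13.0)), (50, 12, np.float64(13.0)), (55, 4, np.float64(11.0))]
```

View pics/z4.png

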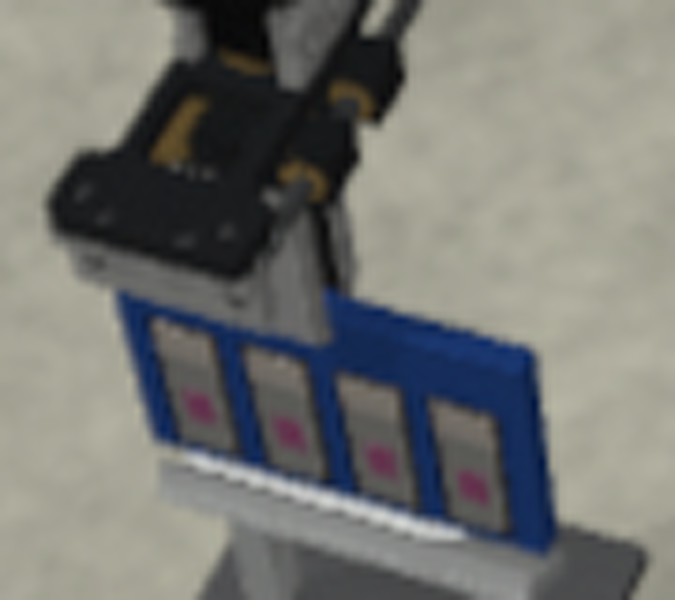

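The tray rests on the rib tops with its foot about 5 mm short of the corner, so the tilt is about 5° too steep, which is borderline. I'll turn the closed gripper 90°, which puts its narrow side to the tray, so it can press lower on the face and seat the foot.

send_rows --rows '[[[20.1, -17.6, 0, -0.143], [20.1, -17.6, 0, -0.143], [20.1, -17.6, 0, -0.143], [20.1, -17.6, 0, -0.143], [20.1, -17.6, 0, -0.143], [20.1, -17.6, 0, -0.143], [20.1, -17.6, 0, -0.143], [20.1, -17.6, 0, -0.143], [20.1, -17.6, 0, -0.143], [20.1, -17.6, 0, -0.143], [20.1, -17.6, 0, -0.143], [0, 0, 0, 0]]]'

```text
time_s: 26.85
ee_pos: [0.5964, -0.2132, 0.2457]
eef_rot: [-0.515, 1.569, 2.875]
force: [-0.0, -0.4, -0.7]
grip_width: 0.0007
```

```bash
cat > p.py <<'E'
from ray import *
st(); o=ctrl.get_obs(); q=np.array(o['ee_pos'])-O; print('a,b,w',np.round([q@n*1000,q@e*1000,q[2]*1000],1))
E
python3 p.py
```

```text
t 26.85 p [ 0.5964 -0.2132  0.2457] x [-0.002  0.    -1.   ] jaw yaw -75.73 F [-0.02 -0.36 -0.71] w 0.0007 q [-0.4   0.46  1.17 -0.    1.52  0.92]
a,b,w [ 24.1  -4.5 155.7]
```

send_rows --rows '[[[-1, 4, -20, 0], [0, 0, -25, 0], [0, 0, -25, 0], [0, 0, -25, 0], [0, 0, -20, 0], [0, 0, -10, 0], [0, 0, -5, 0], [0, 0, 0, 0]]]'

```text
time_s: 27.65
ee_pos: [0.5944, -0.2064, 0.1175]
eef_rot: [-0.955, 1.571, 2.443]
force: [0.4, 0.7, -0.4]
grip_width: 0.0003
```

```bash
python3 p.py; python3 -c "
from h import *
cap('scene','s19')
a=cv2.imread('pics/s19.png')[120:220,150:270]
cv2.imwrite('pics/z19.png',cv2.resize(a,(720,600),interpolation=cv2.INTER_CUBIC))"
```

```text
t 27.65 p [ 0.5944 -0.2064  0.1175] x [-0.  0. -1.] jaw yaw -75.32 F [ 0.45  0.74 -0.42] w 0.0003 q [-0.39  0.53  1.35  0.    1.25  0.92]
a,b,w [23.9  2.6 27.5]
```

View pics/z19.png

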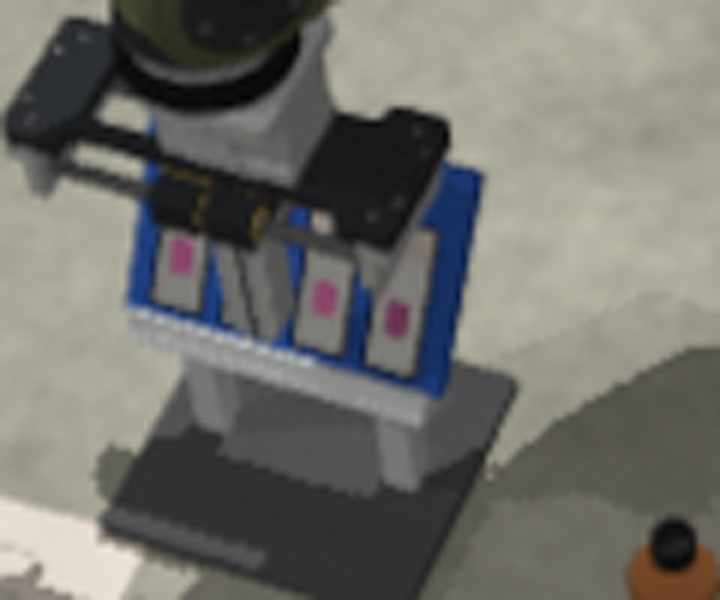

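send_rows --rows '[[[-1.9, -0.5, 0, 0], [-1.9, -0.5, 0, 0], [-1.9, -0.5, 0, 0], [-1, -0.25, 0, 0], [-1, -0.25, 0, 0], [-1, -0.25, 0, 0], [0, 0, 0, 0]]]'

```text
time_s: 28.4
ee_pos: [0.5857, -0.2084, 0.1174]
eef_rot: [-1.835, 1.571, 1.563]
force: [0.2, -0.2, -0.4]
grip_width: 0.0002
```

send_rows --rows '[[[-1, -0.25, 0, 0], [-1, -0.25, 0, 0], [-1, -0.25, 0, 0]]]'

```text
time_s: 28.7
ee_pos: [0.5827, -0.2092, 0.1173]
eef_rot: [-3.138, 1.571, 0.26]
force: [-0.5, 0.2, -0.7]
grip_width: 0.0003
```

send_rows --rows '[[[-1, -0.25, 0, 0], [-1, -0.25, 0, 0], [-1, -0.25, 0, 0]]]'

```text
time_s: 29.0
ee_pos: [0.5797, -0.2099, 0.1174]
eef_rot: [0.622, 1.571, -2.264]
force: [-0.7, 0.1, 0.3]
grip_width: 0.0003
```

send_rows --rows '[[[-1, -0.25, 0, 0], [-1, -0.25, 0, 0]]]'

```text
time_s: 29.2
ee_pos: [0.5777, -0.2104, 0.1173]
eef_rot: [-2.605, 1.571, 0.793]
force: [-0.7, -0.3, 0.1]
grip_width: 0.0
```

```bash
cat > g.py <<'E'
import sys
from ray import *
t=sys.argv[1]; cap('scene',t)
a=cv2.imread(f'pics/{t}.png')[120:220,150:270]
cv2.imwrite(f'pics/z{t}.png',cv2.resize(a,(720,600),interpolation=cv2.INTER_CUBIC))
for t in('s18','s19',t):
    im,d,P=load(t); q=(P-O)*1000; a=q@n;b=q@e;w=q[...,2]
    lx=a*.866+w*.5; lz=-a*.5+w*.866
    for s in (b>32)&(b<74),(b<-34)&(b>-74):
        m=s&(lz>12)&(lz<55)&(lx>-5)&(lx<25)
        c=np.linalg.lstsq(np.c_[np.ones(m.sum()),lz[m]],lx[m],rcond=None)[0]; print(t,m.sum(),'lx foot',c[0].round(2),'tilt err deg',np.degrees(np.arctan(-c[1])).round(2))
E
python3 p.py; python3 g.py s20
```

```text
t 29.2 p [ 0.5777 -0.2104  0.1173] x [ 0.  0. -1.] jaw yaw -75.34 F [-0.65 -0.26  0.14] w 0.0 q [-0.41  0.5   1.4   0.    1.24  0.91]
a,b,w [ 6.7  3.  27.3]
s18 216 lx foot 17.62 tilt err deg 6.12
s18 198 lx foot 17.08 tilt err deg 5.09
s19 190 lx foot 16.46 tilt err deg 4.26
s19 143 lx foot 16.56 tilt err deg 3.93
s20 215 lx foot 17.11 tilt err deg 5.4
s20 189 lx foot 17.52 tilt err deg 5.85
```

View pics/zs20.png

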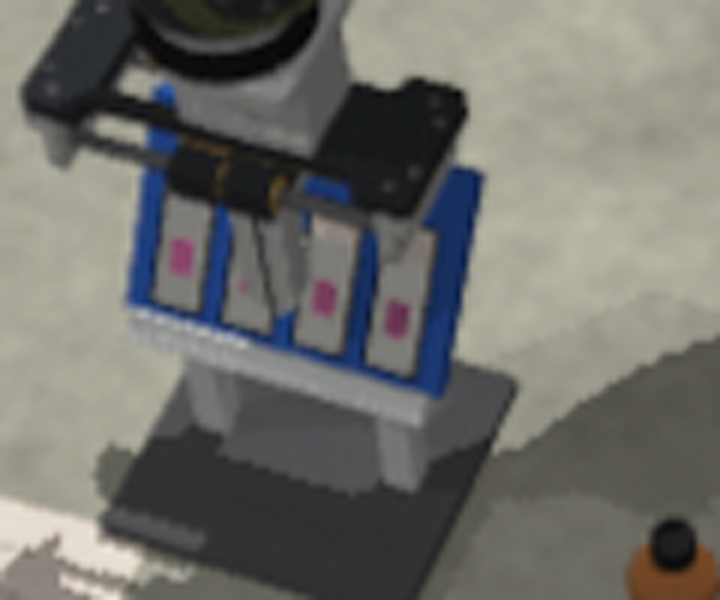

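send_rows --rows '[[[-1, -0.25, -4, 0], [-1, -0.25, -3, 0], [0, 0, 0, 0]]]'

```text
time_s: 29.55
ee_pos: [0.5754, -0.2108, 0.1096]
eef_rot: [-0.63, 1.57, 2.768]
force: [0.1, -0.2, -0.2]
grip_width: 0.0003
```

send_rows --rows '[[[-1, -0.25, 0, 0], [-1, -0.25, 0, 0]]]'

```text
time_s: 29.75
ee_pos: [0.5737, -0.2114, 0.1104]
eef_rot: [2.825, 1.571, -0.06]
force: [-0.2, -0.4, 0.6]
grip_width: 0.0005
```

send_rows --rows '[[[3.9, 1, 0, 0], [2.9, 0.7, -3, 0], [0, 0, -6, 0], [0, 0, -5, 0], [0, 0, 0, 0]]]'

```text
time_s: 30.25
ee_pos: [0.5805, -0.2096, 0.0956]
eef_rot: [-1.026, 1.57, 2.371]
force: [1.4, -0.1, -1.3]
grip_width: 0.0007
```

send_rows --rows '[[[-1, -0.25, 0, 0], [-1, -0.25, 0, 0]]]'

```text
time_s: 30.45
ee_pos: [0.5785, -0.2102, 0.0964]
eef_rot: [-2.835, 1.571, 0.563]
force: [1.3, -0.4, -0.8]
grip_width: 0.0007
```

send_rows --rows '[[[-1, -0.25, 0, 0], [-1, -0.25, 0, 0]]]'

```text
time_s: 30.65
ee_pos: [0.5768, -0.2107, 0.0965]
eef_rot: [2.89, 1.57, 0.004]
force: [5.9, 3.0, -1.3]
grip_width: 0.0005
```

send_rows --rows '[[[-1, -0.25, 0, 0], [-1, -0.25, 0, 0]]]'

```text
time_s: 30.85
ee_pos: [0.5761, -0.2108, 0.0969]
eef_rot: [2.88, 1.567, -0.006]
force: [15.3, 3.9, -2.1]
grip_width: 0.0004
```

```bash
python3 p.py; python3 g.py s21
```

```text
t 30.85 p [ 0.5761 -0.2108  0.0969] x [ 0.004 -0.    -1.   ] jaw yaw -75.33 F [15.32  3.95 -2.09] w 0.0004 q [-0.41  0.52  1.43  0.    1.19  0.9 ]
a,b,w [5.  3.  6.9]
s18 216 lx foot 17.62 tilt err deg 6.12
s18 198 lx foot 17.08 tilt err deg 5.09
s19 190 lx foot 16.46 tilt err deg 4.26
s19 143 lx foot 16.56 tilt err deg 3.93
s21 197 lx foot 11.61 tilt err deg 0.14
s21 174 lx foot 11.28 tilt err deg -0.51
```

View pics/zs21.png

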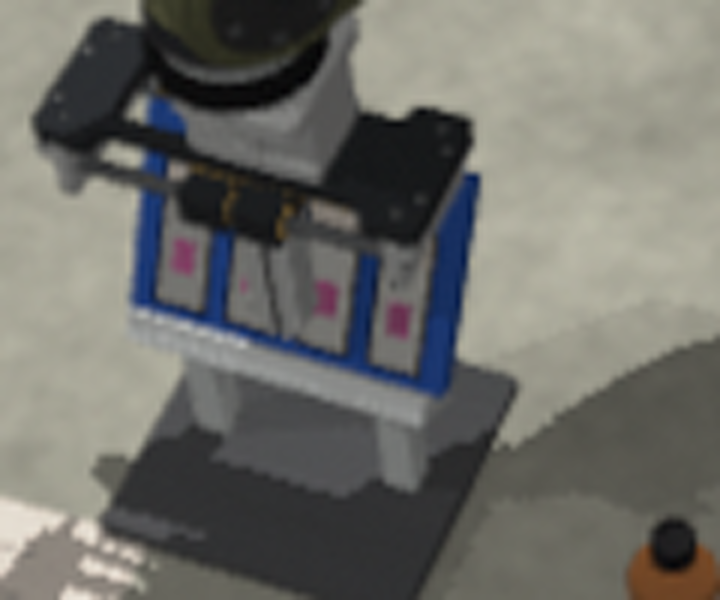

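The press seated it: the foot is at 11.5 mm (flush is 12 mm) and the tilt error is about 0°. I'll hold briefly, then back out gently.

send_rows --rows '[[[0, 0, 0, 0], [0.5, 0.1, 0, 0], [1, 0.25, 0, 0], [1, 0.25, 0, 0], [1, 0.25, 0, 0], [1.9, 0.5, 0, 0], [2.9, 0.8, 0, 0], [3.9, 1, 0, 0], [3.9, 1, 5, 0], [0, 0, 15, 0], [0, 0, 30, 0], [0, 0, 40, 0]]]'

```text
time_s: 32.1
ee_pos: [0.5901, -0.2068, 0.1872]
eef_rot: [-0.628, 1.569, 2.769]
force: [-0.2, -0.5, -0.1]
grip_width: 0.0003
```

send_rows --rows '[[[0, 0, 40, 0], [0, 0, 25, 0], [10, 40, 0, 0], [10, 45, 0, 0], [0, 45, 0, 0], [0, 30, 0, 0], [0, 0, 0, 0]]]'

```text
time_s: 32.8
ee_pos: [0.6107, -0.0436, 0.2529]
eef_rot: [3.051, 1.569, 0.17]
force: [-0.3, -0.8, 0.6]
grip_width: 0.0007
```

```bash
python3 p.py; python3 g.py s22
python3 - <<'E'
from ray import *
cap('top','t22')
for t in('s22','t22'):
    im,d,P=load(t); q=(P-O)*1000; a=q@n;b=q@e;w=q[...,2]; lx=a*.866+w*.5; lz=-a*.5+w*.866
    m=(abs(b)<75)&(lz>12)&(lz<98)&(lx>0)&(lx<25)
    if m.sum()<50: continue
    c=np.linalg.lstsq(np.c_[np.ones(m.sum()),lz[m],b[m]],lx[m],rcond=None)[0]
    B=m&(im[...,2].astype(int)-im[...,0]>60)
    k=(im[...,2].astype(int)-im[...,0]>60)&(abs(b)<100)&(lz>-10)&(lz<120)&(abs(lx-6)<15)
    print(t,m.sum(),'foot lx',c[0].round(1),'tilt',np.degrees(-c[1]).round(2),'yaw',np.degrees(c[2]).round(2),'b',np.percentile(b[k],[.5,99.5]).round(1),'lz top',np.percentile(lz[k],99).round(1))
    x=(P[...,1]>.1)&(P[...,1]<.4)&(P[...,0]>.4)&(P[...,0]<.53)&(P[...,2]>.112)&(P[...,2]<.13)
    print('white',cv2.minAreaRect((P[x][:,:2]*1000).astype(np.float32)))
E
```

```text
t 32.8 p [ 0.6107 -0.0436  0.2529] x [ 0.001  0.    -1.   ] jaw yaw -75.12 F [-0.29 -0.79  0.59] w 0.0007 q [-0.13  0.4   1.23  0.    1.51  1.18]
a,b,w [ 81.2 155.8 162.9]
s18 216 lx foot 17.62 tilt err deg 6.12
s18 198 lx foot 17.08 tilt err deg 5.09
s19 190 lx foot 16.46 tilt err deg 4.26
s19 143 lx foot 16.56 tilt err deg 3.93
s22 204 lx foot 10.99 tilt err deg -1.05
s22 188 lx foot 11.2 tilt err deg -0.49
s22 1376 foot lx 11.4 tilt -0.23 yaw 0.06 b [-79.4  78.2] lz top 111.4
white ((472.16162109375, 243.2300567626953), (15.766423225402832, 159.70263671875), 10.99181842803955)
t22 930 foot lx 10.9 tilt 0.12 yaw -0.02 b [-78.2  77.8] lz top 113.6
white ((469.15704345703125, 243.08302307128906), (12.239761352539062, 160.9050750732422), 11.518595695495605)
```

View pics/s22.png

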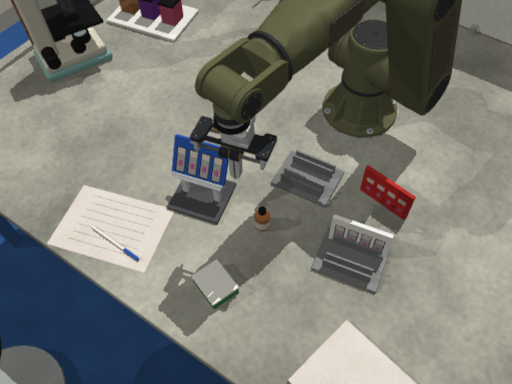

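Both views show the tray seated: tilt error within about 0.3°, centred within 1 mm. The white tray, bottle and box haven't moved, and the gripper is clear, so I'm handing in.

```bash
python3 -c "
from station import ctrl
print(ctrl.hand_in())"
```

```text
the job is handed in; nothing more can be done
None
```

The blue tray is on the viewing stand, released and seated, and I handed the job in at about 33 s of the 38 s allowed. No verdict was reported.

**How it went**
- I gripped the tray at its top, lifted it out of the rack and set it upright on the ledge at about 3 N. I then opened the fingers a little and lowered it back onto the ribs with the rear finger behind it.
- The tool can only turn about the vertical, so the tray leaned while resting on a finger instead of being tilted in a firm grip.
- After that first lean, its foot was about 5 mm short of the corner, so it leaned about 5° too steeply, right at the limit.
- My first press with closed fingers landed too high. At about 24 N it pushed the foot out further, and the tray settled back to the same 5° when I backed off.
- I turned the gripper 90° and pressed lower on the face at about 15 N. That pushed the foot into the corner, and I backed away gently.

**Last checks, from both cameras**

| Check | Result |
|---|---|
| Tilt from the stand's slope | within about 0.3° |
| Turn relative to the ledge | within 0.1° |
| Front face at the foot, out from the ribs | 11 mm (12 mm is flush; about 1 mm measuring error) |
| Centring along the ledge | within about 1 mm |
| White tray | where it started, within measuring error |
| Bottle and slide box | look unmoved in the pictures; not measured |
| Gripper | clear of everything |

**What remains uncertain**
- **Step 2:** contact between fingers and tray can't be read directly. I inferred "held at the slope" from the wrist force of about 15 N while the tray sat flush at the stand's slope. The tray had already rested on the ribs without the fingers for some time before that press.
- **Fingertip height:** the tool point is said to be at the very end of the fingers, but the fingers appeared to end about 20–27 mm above it. That is why the first press landed too high.

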